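# Load the leaning test rack in order

## Task

Load the three plug-in circuit modules into the leaning test rack in order: first the tallest into the pocket with one pip, then the middle one into the pocket with two pips, then the shortest into the pocket with three pips. Lower each one all the way down to the bottom of its pocket without dropping it, and let go of it before you fetch the next. Do not knock anything over, and leave everything else on the bench where it is.

Things in the scene. Friction and masses are not known exactly. Their poses are not given: they have to be found in the camera images.
- module_tall: the tall of three plug-in modules alike but for height: slab 60 mm (x) by 36 mm (y), 165 mm tall, flat sides, black grip cap over the top 45 mm, green board and aluminium edges below; 412 g, give or take a third. Origin at the centre of its underside, z up its length; half a turn about z makes no difference. Starts upright on the bench
- module_middle: the middle of three plug-in modules alike but for height: slab 60 mm (x) by 36 mm (y), 140 mm tall, flat sides, black grip cap over the top 45 mm, green board and aluminium edges below; 350 g, give or take a third. Origin at the centre of its underside, z up its length; half a turn about z makes no difference. Starts upright on the bench
- module_short: the short of three plug-in modules alike but for height: slab 60 mm (x) by 36 mm (y), 115 mm tall, flat sides, black grip cap over the top 45 mm, green board and aluminium edges below; 288 g, give or take a third. Origin at the centre of its underside, z up its length; half a turn about z makes no difference. Starts upright on the bench
- pocket1: rack pocket with 1 round white pip (17 mm) on the low level block at its far side. Open pocket leaning 30 degrees, mouth towards the robot. Origin: centre of its floor, 56 mm above the bench; z out of the mouth along the pocket, y level along the row, x away from the robot and up. Inside 65 mm (x) by 41 mm (y), 55 mm deep, 5 mm walls; a flared lip adds 6 mm above and about 6 mm outwards
- pocket2: rack pocket with 2 round white pips (17 mm) on the low level block at its far side. Open pocket leaning 30 degrees, mouth towards the robot. Origin: centre of its floor, 56 mm above the bench; z out of the mouth along the pocket, y level along the row, x away from the robot and up. Inside 65 mm (x) by 41 mm (y), 55 mm deep, 5 mm walls; a flared lip adds 6 mm above and about 6 mm outwards
- pocket3: rack pocket with 3 round white pips (17 mm) on the low level block at its far side. Open pocket leaning 30 degrees, mouth towards the robot. Origin: centre of its floor, 56 mm above the bench; z out of the mouth along the pocket, y level along the row, x away from the robot and up. Inside 65 mm (x) by 41 mm (y), 55 mm deep, 5 mm walls; a flared lip adds 6 mm above and about 6 mm outwards
- rack: fixed steel base, 170 (x) by 300 mm (y), 60 mm high end cheeks, with the three pockets side by side 95 mm apart in any order; origin on its underside, 10 mm nearer the robot than its centre. A module goes into a pocket along the pocket's -z, with its x and y along the pocket's, until its underside rests on the floor
- solder_spool: reel of solder, 56 mm across, 50 mm tall, standing among the modules; origin at its underside; not part of the job, leave it where it is
- meter: yellow hand-held multimeter lying flat, 80 x 155 x 34 mm; origin at its underside; not part of the job, leave it where it is
- parts_tray: grey divided parts tray, 100 x 140 x 30 mm; origin at its underside; not part of the job, leave it where it is
- screwdriver: screwdriver lying on the bench, 170 mm long; not part of the job, leave it where it is
- mug: white mug, 80 mm across, 90 mm tall; origin at its underside; not part of the job, leave it where it is
- cleaner_can: grey can with a paper label, 54 mm across, 150 mm tall; origin at its underside; not part of the job, leave it where it is
- flux_jar: amber jar, 54 mm across, 60 mm tall; origin at its underside; not part of the job, leave it where it is
Mind the look-alikes: they are no part of the job. Leave any blue or purple look-alike of the module_tall alone.

How it is judged:
By the outcome, as a careful person would: the job done as asked, in the order asked, and still so for the second after the job is handed in, with the robot touching nothing.
It also fails if it takes over 72 s, if anything falls off the work surface, if the arm or the gripper's body presses on something with over 40 N, if the wrist force passes 120 N, or if a joint passes its speed limit or range.

## Robot

A 6-joint arm with a two-finger parallel gripper is mounted at the origin on the work surface. World frame = base frame: x ahead of the robot, y to its left, z up, the work surface at z = 0. Lengths are in m, angles in degrees, forces in N, time in s.
With the tool pointing down it reaches from about 0.425 to 1.125 m from the base axis. Payload 14.9 kg.
Tool frame: the origin (TCP) lies between the finger pads; the fingertips stand 19 mm ahead of it and the grasp point (between the pads) is the TCP; z points along the fingers, y is the line along which they close (so a half turn about z gives the same grasp; the last joint's range is limited). The gripper opens to 91 mm and grips with 3 to 60 N. Pads are 32 mm wide; open, the fingers measure 118 mm over their backs; the gripper's body (76 mm by 178 mm) begins 60 mm behind the grasp point.
Start: joints at [66.618, 21.709, 99.362, -0, 58.929, -1.908], TCP at [0.256, 0.651, 0.203] pointing down, gripper open.
Joint ranges: [-158.91, 158.91], [-42.39, 125.64], [0.06, 152.35], [-60.88, 240.88], [17.5, 164.5], [-176.32, 176.32]. Speed limits (degrees/s): [108.29, 108.29, 136.94, 180, 180, 180].

## Interface

Orientations are given as [roll, pitch, yaw] about the fixed x, y, z axes, in that order (R = Rz(yaw) Ry(pitch) Rx(roll)).
In Python, from cell import * gives the robot as it stands.
- The arm moves only by the tool step_arm, never from a script. Its argument "deltas" is a list of rows, each a list of 3 entries, a list of its own where there are three numbers: the shift along the tool's x, y, z in mm, then the turn, a rotation vector about the tool's x, y, z in rad, then the finger opening in mm, from 0 to 91.2. In form: [[[tx, ty, tz], [ax, ay, az], gripper], ...]. A call has 1 to 10 rows; each row shifts and turns the commanded pose from where the row before left it, along the tool's axes as they then stand; what a row does not reach is not made up. A row lasts 1/10 s, in which the tool goes at most 50 mm and 8.59 degrees, less where a joint would pass 70% of its speed; a pose out of reach is approached as far as the arm can. A call with a gripper value outside its range is refused whole. The fingers move at their own pace and stop on an object; the grip force is fixed at half the most. Time passes only in rows, so rows that do not move let the fingers close. It gives the time, the measured TCP pose, the force, the opening and the grip force at its end, in the units of the state.
- get_state(): the state, without advancing time (a new reading comes with each control period).
- get_image(name): name is "scene" or "top"; returns the picture (480x640x3 uint8, red, green, blue); there is no depth.
- camera_params(name): a dict with "fx", "fy", "cx", "cy" (pixels), "eye" and "rotation" of the camera in the world. Camera axes: x right, y down, z forward; pixel columns grow to the right and rows downward; lengths in m; the calibration is good to about 2 mm. A picture is of the moment at which its call begins. camera_params takes no time and is no camera call.
- close_job(): hands the job in; it is judged then, once.
Trained networks look in the newest picture that a camera, given by its name, has taken for a name from the list of things; names that differ only in an ending like _2 or _b are one class to them, and where a whole thing is asked for, a point or a joint stands for the part that bears it (a point fixed in the world has none). Each returns a list of dicts, best first, with "score" (0 to 1); they miss things now and then, are a little off and sometimes report something else, mostly with a low value. They report only what shows in the picture. A call takes as long as a camera call. They do not tell look-alikes from the thing itself.
- boxes_of(camera, query): "bbox" ([left, top, right, bottom] in pixels, round what is visible of it).
- regions_of(camera, query): "mask" (480x640 bool, what is visible of it) and "bbox" ([left, top, right, bottom] in pixels, round what is visible of it).
The state is a dict: "t": time; "joints": joint angles; "qvel": joint speeds; "joint_torque": joint torques, N m; "ee_pos": TCP position; "orientation": TCP orientation; "contact_force": force on the tool from outside, world axes, zero at the start; "moment": the same for the moment, N m; "width": opening from 0.0 (shut) to 1.0 (fully open); "gripper_force": force on a finger pad.
Only numpy, scipy, OpenCV 4.12 (cv2) and the standard library are available. Lean on these libraries where they do the work, as an engineer would, in place of code of your own. Each camera call takes 0.05 s, during which the arm holds its last target. There are 200 camera calls.

## Working session

There is one attempt and no reset: what is moved stays moved. The work goes in short steps, Python scripts to look and compute and a tool call to move; the robot and the scene stay as the last step left them, time stands still between calls to the robot, and variables do not carry over. Pictures are saved under pics/ and viewed, at most 10 in all, crops included, and the job is handed in when it is done.

Besides the shell and the picture viewer there is one more tool, called after "Call:" by a JSON object that holds its "name" and its "arguments". step_arm: Moves the arm, as the interface text tells. Its arguments: {"type":"object","properties":{"deltas":{"type":"array"}},"required":["deltas"]}

```bash
mkdir -p pics; ls; python3 - <<'E'
from cell import *
import cv2
for n in("scene","top"):
    cv2.imwrite(f"pics/{n}0.png",get_image(n)[:,:,::-1]); p=camera_params(n); print(n,p)
    for q in("module_tall","module_middle","module_short","pocket1","pocket2","pocket3","rack","solder_spool"):
        print(q,[(round(float(d['score']),2),[int(v) for v in d['bbox']]) for d in boxes_of(n,q)][:4])
print(get_state())
E
```

```text
pics
scene {'fx': 570.6921250744012, 'fy': 570.6921250744012, 'cx': 312.8615489321213, 'cy': 235.91079622794717, 'eye': array([1.33499705, 1.0085174 , 1.29844272]), 'rotation': array([-133.84556485,    0.44067752,  141.19455953])}
module_tall [(0.92, [336, 226, 364, 276]), (0.87, [298, 236, 316, 288]), (0.69, [355, 202, 378, 251])]
module_middle [(0.86, [385, 259, 414, 303])]
module_short [(0.81, [332, 261, 356, 305]), (0.28, [336, 228, 364, 274])]
pocket1 [(0.93, [256, 175, 285, 200]), (0.88, [262, 212, 294, 242]), (0.65, [257, 194, 290, 219])]
pocket2 [(0.93, [256, 175, 285, 200]), (0.88, [262, 212, 294, 242]), (0.65, [257, 194, 290, 219])]
pocket3 [(0.93, [256, 175, 285, 200]), (0.88, [262, 212, 294, 242]), (0.65, [257, 194, 290, 219])]
rack [(0.61, [241, 185, 300, 262])]
solder_spool [(0.43, [394, 250, 410, 265])]
top {'fx': 587.1722778340221, 'fy': 587.1722778340221, 'cx': 318.66353618817607, 'cy': 239.0744831561286, 'eye': array([0.43555225, 0.02515691, 1.50534358]), 'rotation': array([-176.02167421,   -0.7324288 ,  -90.42787685])}
module_tall [(0.77, [264, 276, 292, 309]), (0.
[... 561 characters left out ...]
180, 253, 204, 279])]
{'t': 0.9, 'joints': array([ 6.66173362e+01,  2.17086151e+01,  9.93621312e+01,  9.34989245e-04,
        5.89284350e+01, -1.90829217e+00]), 'qvel': array([-0.02739698, -0.03655071, -0.10917824,  0.0073486 , -0.00558011,
        0.06267224]), 'joint_torque': array([ 4.94530672e-03, -7.63664103e+01, -4.34749067e+01,  6.53565698e-02,
        3.87469400e-02, -8.61431818e-05]), 'ee_pos': array([0.2562722 , 0.65142131, 0.2028428 ]), 'orientation': array([ 1.79999155e+02, -7.73142989e-04,  1.58525146e+02]), 'contact_force': array([ 0.81892077, -0.12924706, -0.19475339]), 'moment': array([-0.01453016,  0.03494548, -0.0102374 ]), 'gripper_force': 0.0, 'width': 0.9967052493227438}
```

View pics/scene0.png

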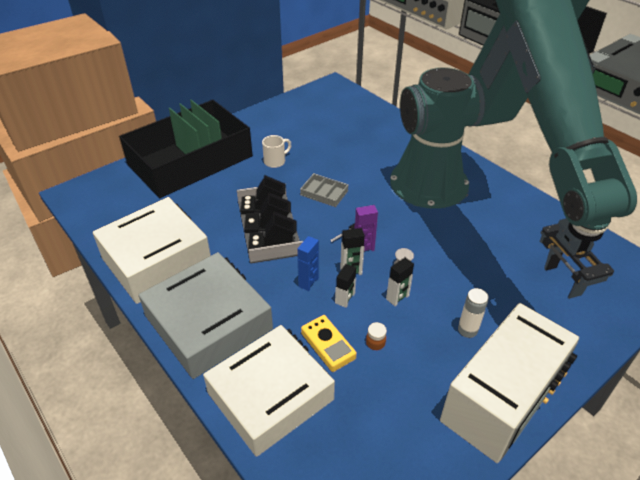

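View pics/top0.png

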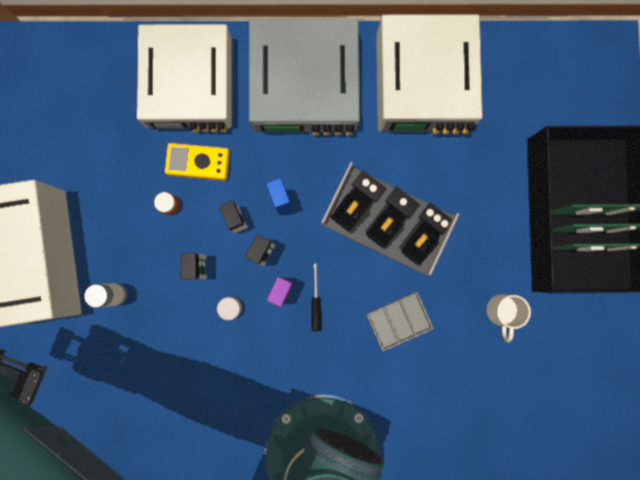

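Scene: the modules are tall (top view ~262,249), short (232,217) and middle (193,266), with blue (278,193) and purple (280,292) decoys. The rack pockets, left to right in the top view, have 2, 1 and 3 pips. Next I'll fit silhouettes and enlarge.

```bash
cat > h.py <<'E'
import numpy as np, cv2
from cell import *
from scipy.spatial.transform import Rotation as Ro
from scipy.optimize import minimize
CAM={n:camera_params(n) for n in("scene","top")}
def proj(n,P):
    c=CAM[n];R=Ro.from_euler('xyz',c['rotation'],degrees=True).as_matrix()
    q=(np.asarray(P,float)-c['eye'])@R
    return np.c_[c['fx']*q[:,0]/q[:,2]+c['cx'],c['fy']*q[:,1]/q[:,2]+c['cy']]
def tri(uv):  # {cam:(u,v)} -> point, gap
    A=np.zeros((3,3));b=np.zeros(3);r=[]
    for n,(u,v) in uv.items():
        c=CAM[n];d=Ro.from_euler('xyz',c['rotation'],degrees=True).apply([(u-c['cx'])/c['fx'],(v-c['cy'])/c['fy'],1]);d/=np.linalg.norm(d)
        M=np.eye(3)-np.outer(d,d);A+=M;b+=M@c['eye'];r.append((M,c['eye']))
    p=np.linalg.solve(A,b);return p,[np.linalg.norm(M@(p-e)) for M,e in r]
def box(sx,sy,z0,z1): return np.array([[a*sx/2,b*sy/2,z] for a in(-1,1) for b in(-1,1) for z in(z0,z1)])
S=8
def sil(n,parts,off,shape):
    m=np.zeros(shape,np.uint8)
    for P in parts:
        h=cv2.convexHull(((proj(n,P)-off+.5)*S-.5).astype(np.float32))
        cv2.fillConvexPoly(m,np.round(h*16).astype(np.int32),1,shift=4)
    return cv2.resize(m.astype(np.float32),None,fx=1/S,fy=1/S,interpolation=cv2.INTER_AREA)
E
cat > m.py <<'E'
from h import *
pick={"module_tall":{"scene":(350,251),"top":(262,249)},"module_middle":{"scene":(400,281),"top":(193,266)},"module_short":{"scene":(344,283),"top":(232,217)}}
H={"module_tall":.165,"module_middle":.14,"module_short":.115}
ims={n:get_image(n) for n in CAM}
for q,pk in pick.items():
    ms={}
    for n,c in pk.items():
        r=[d for d in regions_of(n,q)]
        r=min(r,key=lambda d:np.hypot((d['bbox'][0]+d['bbox'][2])/2-c[0],(d['bbox'][1]+d['bbox'][3])/2-c[1]))
        ys,xs=np.nonzero(r['mask']);off=np.array([xs.min()-12,ys.min()-12]);sz=(ys.max()-ys.min()+25,xs.max()-xs.min()+25)
        ms[n]=(r['mask'][off[1]:off[1]+sz[0],off[0]:off[0]+sz[1]].astype(np.float32),off,(sz[0]*S,sz[1]*S),r['bbox'])
    def cost(p):
        B=box(.06,.036,0,p[3])@Ro.from_euler('z',p[2]*10).as_matrix().T+[p[0],p[1],0];t=0
        for n,(m,off,sh,_) in ms.items():
            s=sil(n,[B],off,sh); t+=abs(s-m).sum()/m.sum()
        return t
    b=ms["top"][3]
    p0,_=tri({"top":((b[0]+b[2])/2,(b[1]+b[3])/2),"scene":pk["scene"]})
    best=[]
    for y in np.arange(0,np.pi,np.pi/6):
        f=minimize(cost,[p0[0],p0[1],y/10,H[q]],method='Nelder-Mead',options=dict(initial_simplex=np.array([p0[0],p0[1],y/10,H[q]])+np.vstack([np.zeros(4),np.diag([.02,.02,.03,.02])]),maxiter=150))
        best.append((f.fun,f.x))
    best.sort(key=lambda t:t[0])
    for f,x in best[:3]: print(q,round(f,3),x[:2].round(4),"yaw",np.degrees(x[2]*10).round(1)%180,"h",x[3].round(4))
for n,(x,y,w,h) in {"scene":(235,170,190,140),"top":(170,155,300,165)}.items():
    k=4 if n=="scene" else 2.6
    cv2.imwrite(f"pics/{n}1.png",cv2.resize(ims[n][y:y+h,x:x+w,::-1],None,fx=k,fy=k,interpolation=cv2.INTER_CUBIC))
E
python3 m.py
```

```text
module_tall 0.38 [0.5067 0.1473] yaw 150.8 h 0.1658
module_tall 0.38 [0.5068 0.1474] yaw 150.6 h 0.1657
module_tall 0.38 [0.5069 0.1475] yaw 150.9 h 0.166
module_middle 0.162 [0.4691 0.311 ] yaw 0.6999999999999886 h 0.143
module_middle 0.163 [0.469 0.311] yaw 0.6 h 0.1427
module_middle 0.164 [0.4692 0.311 ] yaw 0.8000000000000114 h 0.1431
module_short 0.217 [0.5911 0.2163] yaw 23.4 h 0.117
module_short 0.218 [0.5911 0.2165] yaw 22.9 h 0.1175
module_short 0.218 [0.5912 0.2165] yaw 23.2 h 0.1171
```

View pics/scene1.png

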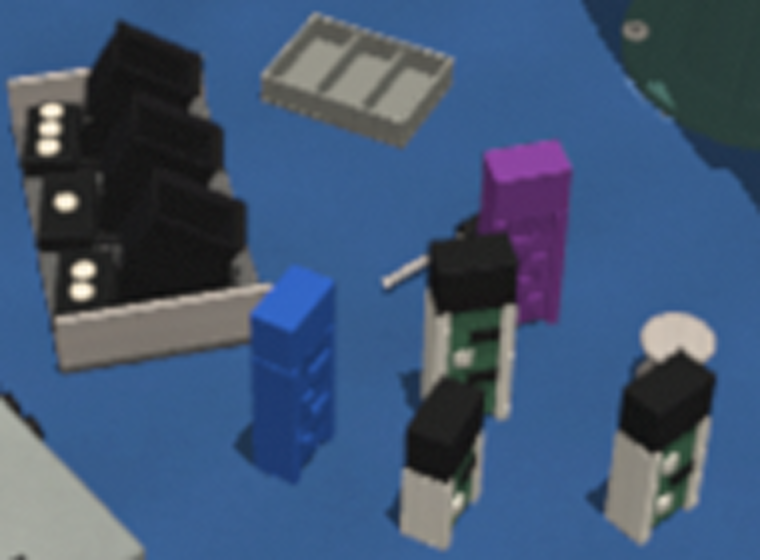

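View pics/top1.png

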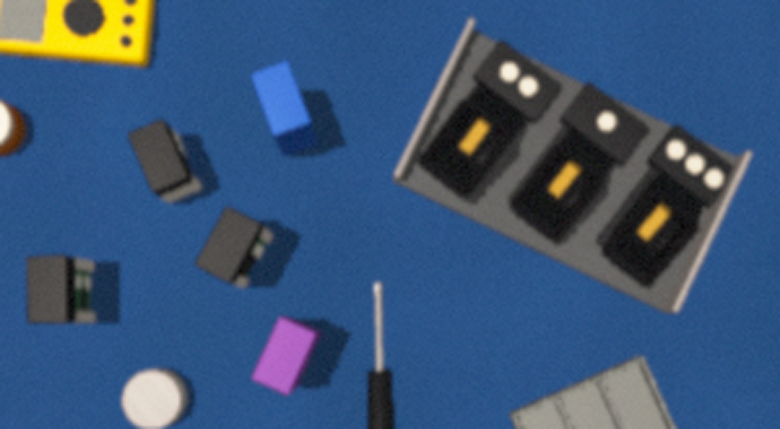

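The crops confirm the layout: cap tops in top1 are tall ~(232,243), short ~(162,160) and middle ~(50,288). The rack cheeks run from (472,20) to (397,180) and from (750,153) to (677,311), so the rack yaw is about -25°. Next I'll fit the rack pose and check the tall module's corners.

```bash
cat > r.py <<'E'
from h import *
from scipy.optimize import least_squares
def up(n,X,Y): 
    k,(x,y)=(4,(235,170)) if n=="scene" else (2.6,(170,155)); return ((X+.5)/k-.5+x,(Y+.5)/k-.5+y)
Q=Ro.from_euler('z',0)
for n in CAM:   # module checks: top corners in crop pixels
    k,o=(4,(235,170)) if n=="scene" else (2.6,(170,155))
    for nm,(x,y,w,h) in {"tall":(.5068,.1474,150.8,.165),"mid":(.469,.311,.7,.14),"short":(.5911,.2164,23.2,.115)}.items():
        B=box(.06,.036,h,h)[::2]@Ro.from_euler('z',w,degrees=True).as_matrix().T+[x,y,0]
        print(n,nm,((proj(n,B)+.5-o)*k-.5).round(0).tolist())
# rack: cheek top corners (outer)
ob=[("top",472,20,(.075+.02,.15)),("top",397,180,(-.075,.15)),("top",750,153,(.095,-.15)),("top",677,311,(-.075,-.15)),("scene",57,318,(.095,.15))]
def rk(p,L): return np.asarray(L)@Ro.from_euler('z',p[2]).as_matrix().T+[p[0],p[1],0]
f=lambda p:np.concatenate([proj(n,rk(p,[[*l,.06]]))[0]-up(n,X,Y) for n,X,Y,l in ob])
s=least_squares(f,[.6,-.13,-.44]);print("cheeks",s.x[:2].round(4),np.degrees(s.x[2]).round(2),s.fun.round(1))
# pockets
ms={}
for n in CAM:
    get_image(n);rs=[d for d in regions_of(n,"pocket1") if d['score']>.4];print([d['bbox'] for d in rs]);M=np.any([d['mask'] for d in rs],0)
    ys,xs=np.nonzero(M);off=np.array([xs.min()-12,ys.min()-12]);sz=(ys.max()-ys.min()+25,xs.max()-xs.min()+25)
    ms[n]=(M[off[1]:off[1]+sz[0],off[0]:off[0]+sz[1]].astype(np.float32),off,(sz[0]*S,sz[1]*S))
T=Ro.from_euler('y',-30,degrees=True).as_matrix()
def parts(p,dy):
    out=[]
    for P in (box(.075,.051,-.005,.055),np.vstack([box(.075,.051,.055,.055),box(.087,.063,.061,.061)])):
        out.append(rk(p,P@T.T+[0,dy,.056]))
    return out
def cost(p):
    p=[p[0],p[1],p[2]*10]
    return sum(abs(sil(n,sum([parts(p,d) for d in(-.095,0,.095)],[]),o,sh)-m).sum()/m.sum() for n,(m,o,sh) in ms.items())
p0=np.array([s.x[0],s.x[1],s.x[2]/10])
f=minimize(cost,p0,method='Nelder-Mead',options=dict(initial_simplex=p0+np.vstack([np.zeros(3),np.diag([.02,.02,.01])])))
p=[f.x[0],f.x[1],f.x[2]*10];print("pockets",f.fun,np.round(p[:2],4),np.degrees(p[2]).round(2))
print("pocket fit in cheek frame",((np.array(p[:2])-s.x[:2])@Ro.from_euler('z',s.x[2]).as_matrix()[:2,:2]).round(4))
vis=[]
for n,(x,y,w,h,k) in {"scene":(235,170,75,100,5),"top":(310,150,150,130,5)}.items():
    im=cv2.resize(get_image(n)[y:y+h,x:x+w,::-1],None,fx=k,fy=k,interpolation=cv2.INTER_CUBIC)
    im=cv2.convertScaleAbs(im,alpha=1.6,beta=20)
    pj=lambda P:np.round((proj(n,P)+.5-[x,y])*k-.5).astype(int)
    for d in(-.095,0,.095):
        for q,col in((p,(0,255,0)),(s.x,(0,0,255))):
            for sx,sy,z in((.087,.063,.061),(.065,.041,.0)):
                R=np.array([[sx/2,sy/2,z],[sx/2,-sy/2,z],[-sx/2,-sy/2,z],[-sx/2,sy/2,z]])
                cv2.polylines(im,[pj(rk(q,R@T.T+[0,d,.056]))],True,col,1)
    for yy in(-.15,.15): cv2.polylines(im,[pj(rk(s.x,[[-.075,yy,.06],[.095,yy,.06]]))],False,(255,255,0),1)
    vis.append(cv2.copyMakeBorder(im,0,650-im.shape[0],0,0,cv2.BORDER_CONSTANT))
v=np.hstack(vis);v=cv2.resize(v,None,fx=.7,fy=.7,interpolation=cv2.INTER_AREA);print(v.shape);cv2.imwrite("pics/fit.png",v)
E
python3 r.py
```

```text
scene tall [[436.0, 277.0], [426.0, 243.0], [518.0, 267.0], [507.0, 233.0]]
scene mid [[680.0, 349.0], [717.0, 377.0], [619.0, 389.0], [657.0, 418.0]]
scene short [[440.0, 375.0], [486.0, 392.0], [403.0, 431.0], [449.0, 449.0]]
top tall [[227.0, 206.0], [263.0, 225.0], [193.0, 265.0], [229.0, 285.0]]
top mid [[67.0, 324.0], [27.0, 324.0], [67.0, 256.0], [26.0, 257.0]]
top short [[188.0, 179.0], [152.0, 194.0], [163.0, 119.0], [126.0, 134.0]]
cheeks [ 0.5767 -0.1683] -25.83 [-0.8 -0.2 -1.2 -0.5  1.5  0.1  1.1  1.3 -0.2  1.8]
[[257.4, 192.0, 290.9, 221.3], [264.2, 213.2, 295.9, 246.1], [256.9, 177.5, 284.0, 201.4]]
[[364.6, 206.0, 404.7, 249.0], [400.8, 222.3, 437.8, 265.6], [327.0, 188.2, 373.9, 230.5]]
pockets 0.3116949796676636 [ 0.5808 -0.1647] -27.2
pocket fit in cheek frame [0.0021 0.005 ]
(455, 788, 3)
```

View pics/fit.png

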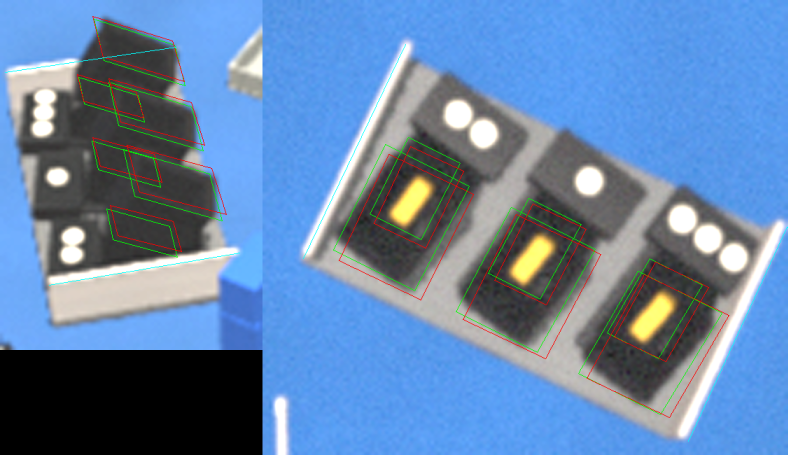

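The overlay shows the pip blocks turned relative to the row: pips in one block lie at about 37°, the row at about 26°. The lip outlines are off in the same sense, so the pockets have their own yaw. I'll triangulate the pips and refit with a separate pocket yaw.

```bash
cat > r2.py <<'E'
from h import *
pips={}
for n,(x,y,w,h,k) in {"scene":(235,170,75,100,5),"top":(310,150,150,130,5)}.items():
    im=get_image(n)[y:y+h,x:x+w]
    big=cv2.resize(im,None,fx=k,fy=k,interpolation=cv2.INTER_CUBIC)
    m=(big.min(2)>150).astype(np.uint8)
    N,_,st,ce=cv2.connectedComponentsWithStats(m)
    print(n,[(int(s[4]),((c+.5)/k-.5+[x,y]).round(1).tolist()) for s,c in zip(st[1:],ce[1:]) if s[4]>60])
    cv2.imwrite(f"pics/r{n}.png",big)
ms={}
for n in CAM:
    get_image(n);rs=[d for d in regions_of(n,"pocket1") if d['score']>.4];M=np.any([d['mask'] for d in rs],0)
    ys,xs=np.nonzero(M);off=np.array([xs.min()-12,ys.min()-12]);sz=(ys.max()-ys.min()+25,xs.max()-xs.min()+25)
    ms[n]=(M[off[1]:off[1]+sz[0],off[0]:off[0]+sz[1]].astype(np.float32),off,(sz[0]*S,sz[1]*S))
T=Ro.from_euler('y',-30,degrees=True).as_matrix()
def pk(p,P,d): 
    c=Ro.from_euler('z',p[2]*10).apply([0,d,.056])+[p[0],p[1],0]
    return P@T.T@Ro.from_euler('z',p[3]*10).as_matrix().T+c
def parts(p): return [pk(p,P,d) for d in(-.095,0,.095) for P in (box(.075,.051,-.005,.055),np.vstack([box(.075,.051,.055,.055),box(.087,.063,.061,.061)]))]
cost=lambda p:sum(abs(sil(n,parts(p),o,sh)-m).sum()/m.sum() for n,(m,o,sh) in ms.items())
p0=np.array([.58,-.166,np.radians(-2.6),np.radians(-3.3)])
f=minimize(cost,p0,method='Nelder-Mead',options=dict(initial_simplex=p0+np.vstack([np.zeros(4),np.diag([.02,.02,.01,.02])])))
p=f.x;print("fit",f.fun,p[:2].round(4),np.degrees(p[2:]*10).round(1))
np.save("rack.npy",p)
vis=[]
for n,(x,y,w,h,k) in {"scene":(235,170,75,100,5),"top":(322,165,128,115,5)}.items():
    im=cv2.resize(get_image(n)[y:y+h,x:x+w,::-1],None,fx=k,fy=k,interpolation=cv2.INTER_CUBIC)
    im=(255*(im/255.)**.45).astype(np.uint8)
    pj=lambda P:np.round((proj(n,P)+.5-[x,y])*k-.5).astype(int)
    for d in(-.095,.095):
        for sx,sy,z,col in((.087,.063,.061,(0,255,0)),(.065,.041,0,(0,0,255))):
            R=np.array([[sx/2,sy/2,z],[sx/2,-sy/2,z],[-sx/2,-sy/2,z],[-sx/2,sy/2,z]])
            cv2.polylines(im,[pj(pk(p,R,d))],True,col,1)
    vis.append(cv2.copyMakeBorder(im,0,575-im.shape[0],0,0,cv2.BORDER_CONSTANT))
v=np.hstack(vis);v=cv2.resize(v,(798,int(798/v.shape[1]*v.shape[0])),interpolation=cv2.INTER_AREA);cv2.imwrite("pics/fit2.png",v)
E
python3 r2.py
```

```text
scene [(79, [254.5, 187.4]), (156, [248.7, 188.3]), (150, [241.7, 189.3]), (679, [247.2, 199.4]), (349, [246.6, 206.1]), (356, [250.9, 220.0]), (404, [255.4, 237.1]), (387, [254.9, 242.2]), (581, [291.4, 242.9]), (526, [266.8, 246.9]), (90, [251.3, 249.4])]
top [(1961, [335.7, 193.6]), (891, [365.4, 182.2]), (878, [372.7, 187.7]), (846, [402.9, 201.3]), (872, [429.5, 212.2]), (2296, [443.0, 244.8]), (846, [436.8, 217.7]), (833, [444.2, 223.1]), (632, [314.8, 271.0])]
fit 0.20489440858364105 [ 0.579  -0.1684] [-26.6 -38.5]
```

View pics/fit2.png

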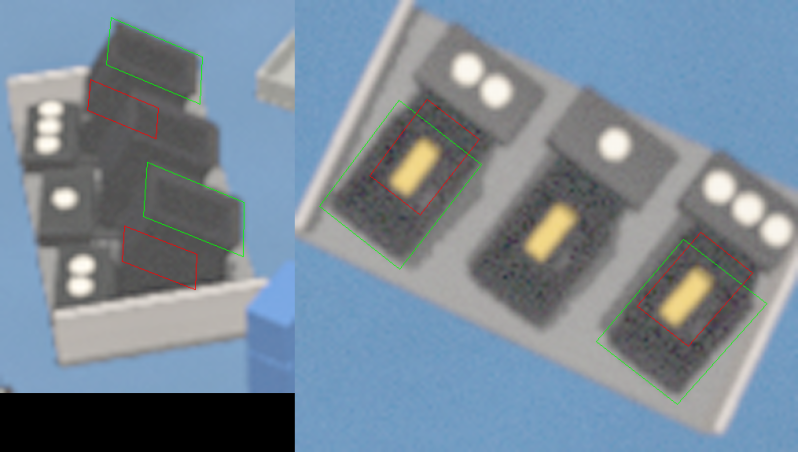

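```bash
cat > r3.py <<'E'
from h import *
exec(open("r2.py").read().split("ms={}")[1].join(["ms={}",""]).split("vis=[]")[0].replace('np.save("rack.npy",p)',''))
pp=[({"top":(365.4,182.2),"scene":(254.9,242.2)}),({"top":(372.7,187.7),"scene":(255.4,237.1)}),({"top":(402.9,201.3),"scene":(250.9,220.0)}),({"top":(429.5,212.2),"scene":(246.6,206.1)})]
W=[tri(u) for u in pp]
for w in W: print(w[0].round(4),np.round(w[1],4))
# pips on plane from top camera at common height
z=np.mean([w[0][2] for w in W]);c=CAM["top"];R=Ro.from_euler('xyz',c['rotation'],degrees=True)
def pl(u,v,z):
    d=R.apply([(u-c['cx'])/c['fx'],(v-c['cy'])/c['fy'],1]);return c['eye']+d*(z-c['eye'][2])/d[2]
P={k:pl(*t,z) for k,t in dict(a=(365.4,182.2),b=(372.7,187.7),c=(402.9,201.3),d=(429.5,212.2),e=(436.8,217.7),f=(444.2,223.1)).items()}
yaw=lambda v:np.degrees(np.arctan2(-v[0],v[1])) if v[1]>0 else np.degrees(np.arctan2(v[0],-v[1]))
print("pip yaw",yaw(P['b']-P['a']),yaw(P['f']-P['d']),"row yaw",yaw(P['e']-(P['a']+P['b'])/2),"spacing",np.linalg.norm(P['e']-(P['a']+P['b'])/2)/2)
B=[(P['a']+P['b'])/2,P['c'],P['e']]
for y in(-34,-36,-38):
    g=minimize(lambda q:cost([q[0],q[1],np.radians(-2.63),np.radians(y/10)]),p[:2],method='Nelder-Mead',options=dict(initial_simplex=p[:2]+np.array([[0,0],[.01,0],[0,.01]])))
    print(y,g.fun,g.x.round(4))
    for d,b in zip((.095,0,-.095),B):
        o=Ro.from_euler('z',-26.3,degrees=True).apply([0,d,0])[:2]+g.x
        print("   pocket",o.round(4),"pips in pocket frame",(Ro.from_euler('z',-y,degrees=True).apply([*(b[:2]-o),0])).round(4)[:2])
# gold patches in top
x,y,w,h,k=322,165,128,115,5
big=cv2.resize(get_image("top")[y:y+h,x:x+w],None,fx=k,fy=k,interpolation=cv2.INTER_CUBIC).astype(int)
m=((big[:,:,0]-big[:,:,2])>60).astype(np.uint8)
for q in cv2.findContours(m,0,2)[0]:
    if cv2.contourArea(q)>100:
        r=cv2.boxPoints(cv2.minAreaRect(q)); r=(r+.5)/k-.5+[x,y]
        o=sum(r)/4; print("gold px",o.round(1),"world@.057",pl(*o,.057).round(4),"size px",cv2.minAreaRect(q)[1:])
E
python3 r3.py
```

```text
fit 0.24448561668395996 [ 0.5792 -0.1688] [-25.8 -37.5]
[ 0.6803 -0.1132  0.0388] [0.0003 0.0003]
[ 0.666  -0.1313  0.0389] [0.0004 0.0004]
[ 0.6313 -0.2072  0.039 ] [0.0002 0.0002]
[ 0.6032 -0.2737  0.0394] [0.0001 0.0001]
pip yaw -37.6839438010251 -37.28483203899158 row yaw -26.368516737716277 spacing 0.09462978899916641
-34 0.2651013731956482 [ 0.5796 -0.1678]
   pocket [ 0.6216 -0.0827] pips in pocket frame [ 0.0652 -0.004 ]
   pocket [ 0.5796 -0.1678] pips in pocket frame [ 0.065  -0.0037]
   pocket [ 0.5375 -0.253 ] pips in pocket frame [ 0.0648 -0.0033]
-36 0.25167208909988403 [ 0.5792 -0.1688]
   pocket [ 0.6213 -0.0837] pips in pocket frame [ 0.065  -0.0007]
   pocket [ 0.5792 -0.1688] pips in pocket frame [ 0.0648 -0.0004]
   pocket [ 0.5371 -0.254 ] pips in pocket frame [ 0.0646 -0.    ]
-38 0.24673816561698914 [ 0.5788 -0.1691]
   pocket [ 0.6209 -0.084 ] pips in pocket frame [0.0651 0.002 ]
   pocket [ 0.5788 -0.1691] pips in pocket frame [0.0649 0.0023]
   pocket [ 0.5367 -0.2543] pips in pocket frame [0.0647 0.0027]
gold px [421.1 240.1] world@.057 [ 0.5318 -0.2478  0.057 ] size px ((32.64576721191406, 75.92156219482422), 40.91438674926758)
gold px [386.6 223.6] world@.057 [ 0.5736 -0.1629  0.057 ] size px ((32.537899017333984, 74.61502075195312), 38.36748504638672)
gold px [352.1 207.1] world@.057 [ 0.6152 -0.0777  0.057 ] size px ((32.19999694824219, 73.19998931884766), 36.869895935058594)
```

Pips triangulate consistently: height 39 mm, yaw -37.4°, spacing 94.6 mm, row yaw -26.3°. Now I'll refine the module poses from the dark caps.

```bash
cat > m2.py <<'E'
from h import *
import sys
init={"tall":(.505,.146,150.,.165),"mid":(.469,.311,.7,.14),"short":(.5911,.2164,23.2,.115)}
ims={n:get_image(n) for n in CAM}
K=4
def run(q,x,y,w,h):
    ms={}
    for n in CAM:
        B=box(.06,.036,h-.045,h)@Ro.from_euler('z',w,degrees=True).as_matrix().T+[x,y,0]
        u=proj(n,B);off=np.floor(u.min(0)).astype(int)-6;sz=np.ceil(u.max(0)).astype(int)+6-off
        big=cv2.resize(ims[n][off[1]:off[1]+sz[1],off[0]:off[0]+sz[0]],None,fx=K,fy=K,interpolation=cv2.INTER_CUBIC).astype(int)
        m=((big.max(2)<95)&(big.max(2)-big.min(2)<30)).astype(np.uint8)
        m=cv2.morphologyEx(m,cv2.MORPH_OPEN,np.ones((9,9)))
        N,l,st,_=cv2.connectedComponentsWithStats(m); m=(l==1+np.argmax(st[1:,4])).astype(np.float32)
        ms[n]=(m,off,(sz[1]*S,sz[0]*S))
    def cost(p,each=False):
        B=box(.06,.036,p[3]-.045,p[3])@Ro.from_euler('z',p[2]*10).as_matrix().T+[p[0],p[1],0]
        t=[abs(cv2.resize(sil(n,[B],o,sh),None,fx=K,fy=K,interpolation=cv2.INTER_LINEAR)-m).sum()/m.sum() for n,(m,o,sh) in ms.items()]
        return t if each else sum(t)
    p0=np.array([x,y,np.radians(w)/10,h])
    for fixed in(0,1):
        g=(lambda p:cost([*p[:3],h])) if fixed else cost; d=4-fixed
        f=minimize(g,p0[:d],method='Nelder-Mead',options=dict(initial_simplex=p0[:d]+np.vstack([np.zeros(d),np.diag([.006,.006,.015,.006][:d])])))
        print(q,"fixed h" if fixed else "free h",round(f.fun,3),np.round(cost([*f.x,h][:4],True),2),f.x[:2].round(4),"yaw",np.degrees(f.x[2]*10).round(1),f.x[3:].round(4))
for q,v in init.items(): run(q,*v)
for n,q,u in(("top","module_tall",0),): pass
for nm,b in {"blue":{"top":(278,193),"scene":(309,262)},"spool":{"top":(229,308),"scene":(404,257)},"purple":{"top":(280,291),"scene":(366,228)}}.items(): print(nm,tri(b)[0].round(3))
E
python3 m2.py
```

```text
tall free h 0.399 [0.26 0.14] [0.5063 0.1467] yaw 152.4 [0.1658]
tall fixed h 0.4 [0.26 0.14] [0.5064 0.1467] yaw 152.6 []
mid free h 0.358 [0.17 0.19] [0.4695 0.3101] yaw 2.5 [0.1402]
mid fixed h 0.358 [0.16 0.2 ] [0.4695 0.3101] yaw 3.9 []
short free h 0.403 [0.26 0.14] [0.59   0.2151] yaw 25.5 [0.1201]
short fixed h 0.425 [0.29 0.14] [0.5904 0.2151] yaw 26.3 []
blue [0.641 0.107 0.102]
spool [0.366 0.23  0.041]
purple [0.408 0.101 0.094]
```

Module poses agree within about 1–1.5 mm. I'll write a planner that gives one constant twist row repeated N times, then start moving.

```bash
cat > plan.py <<'E'
from cell import *
import numpy as np
from scipy.linalg import logm,expm
from scipy.spatial.transform import Rotation as Ro
PY=-37.4
POC={1:(.5797,-.1680),2:(.6218,-.0828),3:(.5376,-.2532)}
MOD={"tall":(.506,.1465,151.,.165),"mid":(.4695,.3105,181.5,.14),"short":(.5907,.2157,114.5,.115)}
def H(R,p): T=np.eye(4);T[:3,:3]=R;T[:3,3]=p;return T
def down(x,y,z,yaw): return H(Ro.from_euler('xyz',[180,0,yaw],degrees=True).as_matrix(),[x,y,z])
def pocket(k,zp,alongx=False,dx=0,dy=0):
    Rp=(Ro.from_euler('z',PY,degrees=True)*Ro.from_euler('y',-30,degrees=True)).as_matrix()
    p=np.array([*POC[k],.056])+Rp@[dx,dy,zp]
    x,y,z=Rp.T
    R=np.c_[y,x,-z] if alongx else np.c_[-x,y,-z]
    return H(R,p)
def now():
    s=get_state();return H(Ro.from_euler('xyz',s['orientation'],degrees=True).as_matrix(),s['ee_pos'])
def go(wps,vmax=40,amax=6,T=None):
    T=now() if T is None else T
    for W in wps:
        D=np.linalg.inv(T)@W
        d=np.linalg.norm(D[:3,3])*1000;a=np.degrees(np.linalg.norm(Ro.from_matrix(D[:3,:3]).as_rotvec()))
        N=max(1,int(np.ceil(max(d/vmax,a/amax))))
        E=expm(np.real(logm(D))/N);zs=[];X=T
        for i in range(N): X=X@E;zs.append(X[2,3])
        print(N,"x",(E[:3,3]*1000).round(1).tolist(),Ro.from_matrix(E[:3,:3]).as_rotvec().round(4).tolist(),"minz",round(min(zs),3))
        T=W
E
python3 - <<'E'
from plan import *
x,y,w,h=MOD["tall"]
go([down(.256,.651,.28,158.5),down(x,y,.25,w),down(x,y,.143,w)])
E
```

```text
2 x [0.0, -0.2, -38.6] [-0.0, -0.0, 0.0002] minz 0.241
15 x [-29.3, -23.5, 2.0] [-0.0, -0.0, 0.0087] minz 0.25
3 x [-0.0, -0.0, 35.7] [-0.0, -0.0, 0.0] minz 0.143
```

Call:
{"name": "step_arm", "arguments": {"deltas": [[[0,0,-38.6],[0,0,0],91],[[0,0,-38.6],[0,0,0],91],[[-29.3,-23.5,2],[0,0,0.0087],91],[[-29.3,-23.5,2],[0,0,0.0087],91],[[-29.3,-23.5,2],[0,0,0.0087],91],[[-29.3,-23.5,2],[0,0,0.0087],91],[[-29.3,-23.5,2],[0,0,0.0087],91],[[-29.3,-23.5,2],[0,0,0.0087],91],[[-29.3,-23.5,2],[0,0,0.0087],91],[[-29.3,-23.5,2],[0,0,0.0087],91]]}}

```text
t: 3.35
ee_pos: [0.398, 0.3849, 0.2641]
orientation: [180.0, 0.0, 154.5]
contact_force: [1.0, 1.1, -0.5]
width: 0.998
gripper_force: 0.0
```

Call:
{"name": "step_arm", "arguments": {"deltas": [[[-29.3,-23.5,2],[0,0,0.0087],91],[[-29.3,-23.5,2],[0,0,0.0087],91],[[-29.3,-23.5,2],[0,0,0.0087],91],[[-29.3,-23.5,2],[0,0,0.0087],91],[[-29.3,-23.5,2],[0,0,0.0087],91],[[-29.3,-23.5,2],[0,0,0.0087],91],[[-29.3,-23.5,2],[0,0,0.0087],91],[[0,0,0],[0,0,0],91],[[0,0,0],[0,0,0],91]]}}

```text
t: 4.25
ee_pos: [0.5059, 0.1463, 0.2501]
orientation: [180.0, -0.0, 151.0]
contact_force: [-0.2, 0.1, -0.5]
width: 1.0
gripper_force: 0.0
```

```bash
python3 - <<'E'
from plan import *
x,y,w,h=MOD["tall"]
print(get_state()['ee_pos'],get_state()['orientation'],get_state()['joints'].round(1))
go([down(x,y,.2,w),down(x,y,.143,w)],vmax=30)
E
```

```text
[0.50587819 0.14626975 0.25005238] [ 1.79994666e+02 -7.47094051e-03  1.50955115e+02] [ 13.6   2.5 117.6   0.   59.9 -47.4]
2 x [0.0, 0.1, 25.0] [0.0, -0.0001, -0.0004] minz 0.2
2 x [-0.0, -0.0, 28.5] [-0.0, -0.0, 0.0] minz 0.143
```

Call:
{"name": "step_arm", "arguments": {"deltas": [[[0,0,27],[0,0,0],91],[[0,0,27],[0,0,0],91],[[0,0,27],[0,0,0],91],[[0,0,26],[0,0,0],91],[[0,0,0],[0,0,0],91],[[0,0,0],[0,0,0],36],[[0,0,0],[0,0,0],30],[[0,0,0],[0,0,0],30],[[0,0,0],[0,0,0],30],[[0,0,0],[0,0,0],30]]}}

```text
t: 5.25
ee_pos: [0.506, 0.1468, 0.1436]
orientation: [180.0, 0.0, 151.0]
contact_force: [-0.1, -0.8, -0.3]
width: 0.591
gripper_force: 0.0
```

Call:
{"name": "step_arm", "arguments": {"deltas": [[[0,0,0],[0,0,0],30],[[0,0,0],[0,0,0],30],[[0,0,0],[0,0,0],30]]}}

```text
t: 5.55
ee_pos: [0.5059, 0.1468, 0.1431]
orientation: [180.0, 0.0, 151.0]
contact_force: [0.8, 0.5, 0.5]
width: 0.394
gripper_force: 30.0
```

```bash
python3 - <<'E'
from plan import *
x,y,w,h=MOD["tall"]
go([down(x,y,.30,w),pocket(1,.143+.085),pocket(1,.143+.061),pocket(1,.143)],vmax=35)
E
```

```text
5 x [-0.1, -0.0, -31.4] [0.0, 0.0, 0.0001] minz 0.174
8 x [-13.2, -26.9, 9.3] [0.0048, -0.0653, 0.0179] minz 0.253
1 x [0.0, -0.0, 24.0] [0.0, 0.0, -0.0] minz 0.233
2 x [-0.0, -0.0, 30.5] [0.0, 0.0, -0.0] minz 0.18
```

Call:
{"name": "step_arm", "arguments": {"deltas": [[[0,0,-10],[0,0,0],30],[[0,0,-25],[0,0,0],30],[[0,0,-31],[0,0,0],30],[[0,0,-31],[0,0,0],30],[[0,0,-31],[0,0,0],30],[[0,0,-29],[0,0,0],30]]}}

```text
t: 6.15
ee_pos: [0.5053, 0.1466, 0.3018]
orientation: [-180.0, -0.0, 151.0]
contact_force: [1.0, -0.3, -4.3]
width: 0.393
gripper_force: 30.0
```

Call:
{"name": "step_arm", "arguments": {"deltas": [[[-13.2,-26.9,9.3],[0.0048,-0.0653,0.0179],30],[[-13.2,-26.9,9.3],[0.0048,-0.0653,0.0179],30],[[-13.2,-26.9,9.3],[0.0048,-0.0653,0.0179],30],[[-13.2,-26.9,9.3],[0.0048,-0.0653,0.0179],30],[[-13.2,-26.9,9.3],[0.0048,-0.0653,0.0179],30],[[-13.2,-26.9,9.3],[0.0048,-0.0653,0.0179],30],[[-13.2,-26.9,9.3],[0.0048,-0.0653,0.0179],30],[[-13.2,-26.9,9.3],[0.0048,-0.0653,0.0179],30],[[0,0,0],[0,0,0],30],[[0,0,0],[0,0,0],30]]}}

```text
t: 7.15
ee_pos: [0.4885, -0.099, 0.2534]
orientation: [-180.0, 29.9, 142.6]
contact_force: [1.0, 0.6, -4.6]
width: 0.391
gripper_force: 30.0
```

```bash
cat > look.py <<'E'
from h import *
import sys
def look(name,lines=(),crop={"scene":(225,120,150,150,3.6),"top":(310,140,150,150,3.6)}):
    """lines: (list of world pts, colour)"""
    vis=[]
    for n,(x,y,w,h,k) in crop.items():
        im=cv2.resize(get_image(n)[y:y+h,x:x+w,::-1],None,fx=k,fy=k,interpolation=cv2.INTER_CUBIC)
        im=(255*(im/255.)**.45).astype(np.uint8)
        for P,c in lines:
            cv2.polylines(im,[np.round((proj(n,P)+.5-[x,y])*k-.5).astype(int)],True,c,1)
        vis.append(im)
    v=np.hstack(vis);v=cv2.resize(v,None,fx=min(1,800/v.shape[1]),fy=min(1,800/v.shape[1]),interpolation=cv2.INTER_AREA);cv2.imwrite(f"pics/{name}.png",v)
def rect(sx,sy,z): return np.array([[sx/2,sy/2,z],[sx/2,-sy/2,z],[-sx/2,-sy/2,z],[-sx/2,sy/2,z]])
def app(T,P): return P@T[:3,:3].T+T[:3,3]
E
python3 - <<'E'
from plan import *
from look import *
s=get_state();print(s['ee_pos'],s['orientation'],s['joints'].round(1))
T=now();P1=pocket(1,0)@np.diag([-1,1,-1,1.])
L=[(app(P1,rect(.087,.063,.061)),(0,255,0)),(app(T,rect(.06,.036,.143)),(0,0,255)),(app(T,rect(.06,.036,-.022)),(255,0,255)),(app(T,rect(.06,.036,.023)),(255,0,255))]
look("hold1",L)
go([pocket(1,.143+.061),pocket(1,.143)],vmax=15)
E
```

```text
[ 0.48848119 -0.09895018  0.25344398] [-179.97532361   29.92682981  142.57145109] [ -5.7 -11.3 134.1 -27.8  34.3 -38.2]
2 x [0.1, -0.3, 12.2] [0.0003, -0.0003, 0.0003] minz 0.233
5 x [-0.0, -0.0, 12.2] [0.0, 0.0, -0.0] minz 0.18
```

View pics/hold1.png

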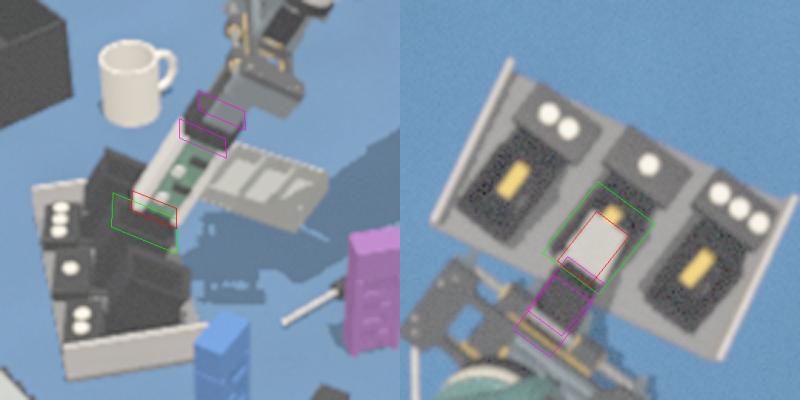

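The held module lines up with the predicted underside (red) over pocket 1's lip. The white edge ends near (628,232) in the right half. Inserting slowly.

Call:
{"name": "step_arm", "arguments": {"deltas": [[[0,-0.3,12],[0.0003,-0.0003,0.0003],30],[[0,0,10],[0,0,0],30],[[0,0,5],[0,0,0],30],[[0,0,4],[0,0,0],30],[[0,0,3],[0,0,0],30],[[0,0,3],[0,0,0],30]]}}

```text
t: 7.85
ee_pos: [0.5038, -0.1102, 0.2212]
orientation: [-180.0, 30.0, 142.6]
contact_force: [-0.3, 0.1, -3.9]
width: 0.387
gripper_force: 30.0
```

```bash
cat > st.py <<'E'
from plan import *
import sys
k=int(sys.argv[1]);s=get_state()
T=now();P=pocket(k,0)@np.diag([-1,1,-1,1.]) 
q=np.linalg.inv(P)@T;print("tcp in pocket mm",(q[:3,3]*1000).round(1),"rot err",Ro.from_matrix(pocket(k,0,len(sys.argv)>2)[:3,:3].T@T[:3,:3]).as_rotvec().round(4))
F=s['contact_force'];print("t",s['t'],"F pocket axes",(P[:3,:3].T@F).round(1),"M",s['moment'].round(2),"w",round(s['width']*91.2,1),"g",round(float(s['gripper_force']),1),s['joints'].round(1))
E
python3 st.py 1
```

```text
tcp in pocket mm [ -0.   -0.2 190.8] rot err [-0.      0.     -0.0005]
t 7.85 F pocket axes [-2.1 -0.1 -3.2] M [ 0.52  0.66 -0.04] w 35.3 g 30.0 [ -7.1  -6.2 133.9 -30.9  29.4 -35.6]
```

Call:
{"name": "step_arm", "arguments": {"deltas": [[[0,0,8],[0,0,0],30],[[0,0,8],[0,0,0],30],[[0,0,8],[0,0,0],30],[[0,0,8],[0,0,0],30],[[0,0,6],[0,0,0],30],[[0,0,3],[0,0,0],30],[[0,0,2],[0,0,0],30]]}}

```text
t: 8.55
ee_pos: [0.5208, -0.1232, 0.1838]
orientation: [-180.0, 30.0, 142.6]
contact_force: [-0.3, -0.2, -4.4]
width: 0.392
gripper_force: 30.0
```

```bash
python3 st.py 1
```

```text
tcp in pocket mm [ -0.2  -0.2 147.7] rot err [ 0.0001  0.0003 -0.0005]
t 8.55 F pocket axes [-2.3 -0.3 -3.8] M [0.53 0.7  0.  ] w 35.8 g 30.0 [ -8.6  -0.2 133.3 -35.8  24.3 -31.2]
```

Call:
{"name": "step_arm", "arguments": {"deltas": [[[0,0,1.5],[0,0,0],30],[[0,0,1],[0,0,0],30],[[0,0,1],[0,0,0],30],[[0,0,0.5],[0,0,0],30],[[0,0,0],[0,0,0],30]]}}

```text
t: 9.05
ee_pos: [0.5225, -0.1243, 0.1812]
orientation: [180.0, 30.0, 142.6]
contact_force: [-5.6, 4.2, 3.9]
width: 0.395
gripper_force: 30.0
```

```bash
python3 st.py 1
```

```text
tcp in pocket mm [  0.2  -0.  144.4] rot err [-0.0003 -0.0006 -0.0003]
t 9.05 F pocket axes [-4.1 -0.1  6.9] M [ 0.71  1.04 -0.07] w 36.0 g 30.0 [ -8.7   0.3 133.2 -36.4  23.9 -30.7]
```

Call:
{"name": "step_arm", "arguments": {"deltas": [[[0,0,0.6],[0,0,0],30],[[0,0,0],[0,0,0],30]]}}

```text
t: 9.25
ee_pos: [0.5231, -0.1243, 0.1813]
orientation: [179.9, 30.1, 142.6]
contact_force: [-12.8, 10.3, 16.6]
width: 0.393
gripper_force: 30.0
```

```bash
python3 st.py 1
```

```text
tcp in pocket mm [  0.7   0.3 144.3] rot err [-0.001  -0.0015 -0.0002]
t 9.25 F pocket axes [-5.9  0.4 22.6] M [1.08 1.22 0.05] w 35.9 g 30.0 [ -8.7   0.3 133.2 -36.4  23.8 -30.6]
```

Firm bottom contact (+26 N axially, no further travel). Release gently and retreat along the pocket axis.

Call:
{"name": "step_arm", "arguments": {"deltas": [[[0,0,-0.6],[0,0,0],30],[[0,0,0],[0,0,0],42],[[0,0,0],[0,0,0],52],[[0,0,0],[0,0,0],60],[[0,0,0],[0,0,0],60],[[0,0,-15],[0,0,0],60],[[0,0,-30],[0,0,0],60],[[0,0,-35],[0,0,0],60],[[0,0,-35],[0,0,0],60]]}}

```text
t: 10.15
ee_pos: [0.4759, -0.0891, 0.281]
orientation: [-180.0, 30.0, 142.6]
contact_force: [0.5, -0.4, 0.1]
width: 0.656
gripper_force: 0.0
```

```bash
python3 - <<'E'
from plan import *
from look import *
P1=pocket(1,0)@np.diag([-1,1,-1,1.])
look("rel1",[(app(P1,rect(.06,.036,.165)),(0,255,0)),(app(P1,rect(.06,.036,.12)),(0,255,0))])
x,y,w,h=MOD["mid"]
s=get_state();print(s['ee_pos'],s['orientation'],s['joints'].round(1),s['width'])
go([down(.46,.05,.32,155),down(x,y,.24,w),down(x,y,.118,w)])
E
```

```text
[ 0.4773559  -0.08876883  0.28445519] [179.78544454  30.29138186 142.57040619] [ -4.3 -15.6 133.9 -26.   38.5 -39.7] 0.6588788565723278
6 x [12.4, 18.0, -10.4] [-0.0089, 0.0878, -0.0351] minz 0.287
7 x [7.5, 36.8, 11.4] [0.0, 0.0, -0.0661] minz 0.24
4 x [-0.0, -0.0, 30.5] [0.0, -0.0, -0.0] minz 0.118
```

View pics/rel1.png

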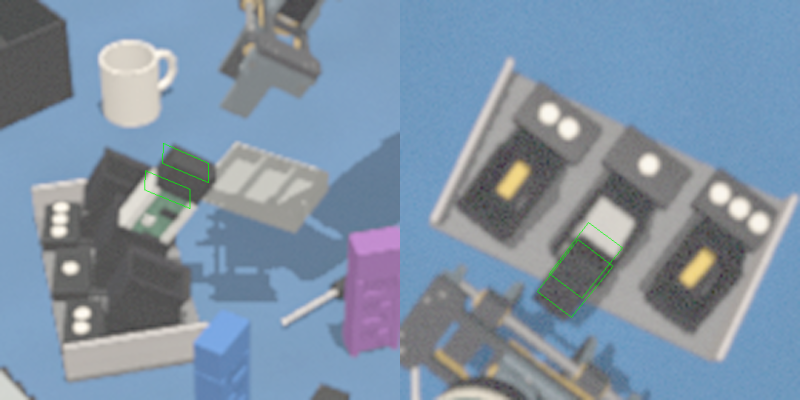

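Tall is fully seated in pocket 1: its cap coincides with the predicted seated outline (green). Now the middle module.

Call:
{"name": "step_arm", "arguments": {"deltas": [[[12.4,18,-10.4],[-0.0089,0.0878,-0.0351],60],[[12.4,18,-10.4],[-0.0089,0.0878,-0.0351],70],[[12.4,18,-10.4],[-0.0089,0.0878,-0.0351],80],[[12.4,18,-10.4],[-0.0089,0.0878,-0.0351],91],[[12.4,18,-10.4],[-0.0089,0.0878,-0.0351],91],[[12.4,18,-10.4],[-0.0089,0.0878,-0.0351],91]]}}

```text
t: 10.85
ee_pos: [0.4597, 0.0503, 0.3159]
orientation: [-179.9, -0.5, 155.0]
contact_force: [0.0, -0.0, 0.1]
width: 0.998
gripper_force: 0.0
```

Call:
{"name": "step_arm", "arguments": {"deltas": [[[7.5,36.8,11.4],[0,0,-0.0661],91],[[7.5,36.8,11.4],[0,0,-0.0661],91],[[7.5,36.8,11.4],[0,0,-0.0661],91],[[7.5,36.8,11.4],[0,0,-0.0661],91],[[7.5,36.8,11.4],[0,0,-0.0661],91],[[7.5,36.8,11.4],[0,0,-0.0661],91],[[7.5,36.8,11.4],[0,0,-0.0661],91],[[0,0,0],[0,0,0],91],[[0,0,0],[0,0,0],91]]}}

```text
t: 11.75
ee_pos: [0.469, 0.3101, 0.2352]
orientation: [-179.9, -0.4, -178.5]
contact_force: [0.6, -0.0, -1.1]
width: 0.995
gripper_force: 0.0
```

```bash
python3 - <<'E'
from plan import *
x,y,w,h=MOD["mid"]
s=get_state();print(s['ee_pos'],s['orientation'],s['joints'].round(1),s['width'])
go([down(x,y,.2,w),down(x,y,.118,w)])
E
```

```text
[0.4689529  0.31012724 0.23518662] [-179.94936652   -0.4125543  -178.52302583] [ 31.    7.2 114.1   0.2  59.  -60.6] 0.9946968205292887
1 x [-0.8, 0.4, 35.2] [-0.0009, -0.0072, -0.0004] minz 0.2
3 x [-0.0, -0.0, 27.3] [0.0, -0.0, -0.0] minz 0.118
```

Call:
{"name": "step_arm", "arguments": {"deltas": [[[-0.8,0.4,35.2],[-0.0009,-0.0072,-0.0004],91],[[0,0,28],[0,0,0],91],[[0,0,28],[0,0,0],91],[[0,0,26],[0,0,0],91],[[0,0,0],[0,0,0],91],[[0,0,0],[0,0,0],36],[[0,0,0],[0,0,0],30],[[0,0,0],[0,0,0],30],[[0,0,0],[0,0,0],30],[[0,0,0],[0,0,0],30]]}}

```text
t: 12.75
ee_pos: [0.4702, 0.3107, 0.1197]
orientation: [179.9, 0.1, -178.5]
contact_force: [-0.4, 0.6, -0.2]
width: 0.593
gripper_force: 0.0
```

Call:
{"name": "step_arm", "arguments": {"deltas": [[[0,0,0],[0,0,0],30],[[0,0,0],[0,0,0],30],[[0,0,0],[0,0,0],30],[[0,0,0],[0,0,0],30]]}}

```text
t: 13.15
ee_pos: [0.4699, 0.3106, 0.1191]
orientation: [179.9, 0.1, -178.5]
contact_force: [0.1, 0.8, 2.0]
width: 0.39
gripper_force: 30.0
```

```bash
python3 - <<'E'
from plan import *
x,y,w,h=MOD["mid"]
s=get_state();print(s['ee_pos'],s['orientation'],s['width'],s['gripper_force'])
go([down(x,y,.35,w),down(.46,.08,.35,160),pocket(2,.118+.12),pocket(2,.118+.064)],vmax=35)
E
```

```text
[0.46994462 0.31060933 0.11909063] [ 1.79928700e+02  6.98827990e-02 -1.78537691e+02] 0.39048713860370726 29.992794692516327
7 x [0.0, 0.0, -33.0] [0.0002, 0.0002, -0.0001] minz 0.152
7 x [-3.1, -33.0, -0.0] [0.0, -0.0, 0.0536] minz 0.35
6 x [-13.5, -7.9, 18.3] [0.0132, -0.0866, 0.0494] minz 0.262
2 x [-0.0, -0.0, 28.0] [0.0, 0.0, -0.0] minz 0.214
```

Call:
{"name": "step_arm", "arguments": {"deltas": [[[0,0,-15],[0.0002,0.0002,-0.0001],30],[[0,0,-33],[0.0002,0.0002,-0.0001],30],[[0,0,-33],[0.0002,0.0002,-0.0001],30],[[0,0,-33],[0.0002,0.0002,-0.0001],30],[[0,0,-33],[0.0002,0.0002,-0.0001],30],[[0,0,-33],[0.0002,0.0002,-0.0001],30],[[0,0,-33],[0.0002,0.0002,-0.0001],30],[[0,0,-18],[0,0,0],30]]}}

```text
t: 13.95
ee_pos: [0.47, 0.3105, 0.3537]
orientation: [179.9, 0.1, -178.5]
contact_force: [0.0, 0.2, -4.3]
width: 0.39
gripper_force: 30.0
```

Call:
{"name": "step_arm", "arguments": {"deltas": [[[-3.1,-33,0],[0,0,0.0536],30],[[-3.1,-33,0],[0,0,0.0536],30],[[-3.1,-33,0],[0,0,0.0536],30],[[-3.1,-33,0],[0,0,0.0536],30],[[-3.1,-33,0],[0,0,0.0536],30],[[-3.1,-33,0],[0,0,0.0536],30],[[-3.1,-33,0],[0,0,0.0536],30]]}}

```text
t: 14.65
ee_pos: [0.4595, 0.0786, 0.3507]
orientation: [-180.0, -0.0, 159.9]
contact_force: [0.6, 0.5, -3.7]
width: 0.388
gripper_force: 30.0
```

Call:
{"name": "step_arm", "arguments": {"deltas": [[[-13.5,-7.9,18.3],[0.0132,-0.0866,0.0494],30],[[-13.5,-7.9,18.3],[0.0132,-0.0866,0.0494],30],[[-13.5,-7.9,18.3],[0.0132,-0.0866,0.0494],30],[[-13.5,-7.9,18.3],[0.0132,-0.0866,0.0494],30],[[-13.5,-7.9,18.3],[0.0132,-0.0866,0.0494],30],[[-13.5,-7.9,18.3],[0.0132,-0.0866,0.0494],30],[[0,0,0],[0,0,0],30],[[0,0,0],[0,0,0],30]]}}

```text
t: 15.45
ee_pos: [0.5272, -0.0101, 0.2624]
orientation: [-179.9, 29.8, 142.7]
contact_force: [0.2, 0.3, -3.6]
width: 0.388
gripper_force: 30.0
```

```bash
python3 st.py 2; python3 - <<'E'
from plan import *
go([pocket(2,.119+.085),pocket(2,.119+.064)],vmax=20)
E
```

```text
tcp in pocket mm [-1.000e-01  3.000e-01  2.384e+02] rot err [ 0.0005  0.0027 -0.0019]
t 15.45 F pocket axes [-1.8  0.3 -3.1] M [ 0.44  0.59 -0.01] w 35.4 g 30.0 [  7.   -6.7 129.2 -32.9  40.  -23.4]
2 x [-0.1, -0.1, 17.2] [-0.0002, -0.0014, 0.0009] minz 0.233
2 x [-0.0, -0.0, 10.5] [0.0, 0.0, -0.0] minz 0.214
```

Call:
{"name": "step_arm", "arguments": {"deltas": [[[-0.1,-0.1,17.2],[-0.0002,-0.0014,0.0009],30],[[-0.1,-0.1,17.2],[-0.0002,-0.0014,0.0009],30],[[0,0,15],[0,0,0],30],[[0,0,6],[0,0,0],30],[[0,0,5],[0,0,0],30],[[0,0,4],[0,0,0],30],[[0,0,3],[0,0,0],30],[[0,0,3],[0,0,0],30]]}}

```text
t: 16.25
ee_pos: [0.5561, -0.032, 0.2016]
orientation: [179.9, 30.2, 142.5]
contact_force: [0.4, -0.1, -4.0]
width: 0.392
gripper_force: 30.0
```

```bash
python3 st.py 2
```

```text
tcp in pocket mm [  0.9   0.4 167.6] rot err [-0.0009 -0.0032  0.0013]
t 16.25 F pocket axes [-1.7  0.1 -3.7] M [0.49 0.67 0.02] w 35.8 g 30.0 [  3.8   1.7 129.  -39.   31.7 -18.2]
```

Call:
{"name": "step_arm", "arguments": {"deltas": [[[0.3,-0.2,8],[0,0,0],30],[[0.3,-0.1,8],[0,0,0],30],[[0,0,8],[0,0,0],30],[[0,0,8],[0,0,0],30],[[0,0,6],[0,0,0],30],[[0,0,3],[0,0,0],30],[[0,0,2],[0,0,0],30]]}}

```text
t: 16.95
ee_pos: [0.5725, -0.0453, 0.1634]
orientation: [179.9, 30.1, 142.5]
contact_force: [-0.2, -0.8, -3.7]
width: 0.394
gripper_force: 30.0
```

```bash
python3 st.py 2
```

```text
tcp in pocket mm [ 1.00e-01 -1.00e-01  1.24e+02] rot err [-0.0003 -0.0026  0.0013]
t 16.95 F pocket axes [-1.5 -0.8 -3.3] M [0.47 0.64 0.  ] w 35.9 g 30.0 [  2.1   7.1 128.4 -44.   27.4 -13.9]
```

Call:
{"name": "step_arm", "arguments": {"deltas": [[[0,0,1.5],[0,0,0],30],[[0,0,1],[0,0,0],30],[[0,0,1],[0,0,0],30],[[0,0,0.7],[0,0,0],30],[[0,0,0],[0,0,0],30]]}}

```text
t: 17.45
ee_pos: [0.5742, -0.0464, 0.1603]
orientation: [179.9, 30.2, 142.5]
contact_force: [-1.9, 0.3, -1.8]
width: 0.39
gripper_force: 30.0
```

```bash
python3 st.py 2
```

```text
tcp in pocket mm [  0.3   0.  120.3] rot err [-0.0007 -0.003   0.0014]
t 17.45 F pocket axes [-2.4 -1.  -0.7] M [ 0.49  0.74 -0.04] w 35.6 g 30.0 [  1.9   7.5 128.3 -44.5  27.  -13.4]
```

Contact is just beginning; a little further.

Call:
{"name": "step_arm", "arguments": {"deltas": [[[0,0,0.7],[0,0,0],30],[[0,0,0.5],[0,0,0],30],[[0,0,0],[0,0,0],30]]}}

```text
t: 17.75
ee_pos: [0.5752, -0.0461, 0.1603]
orientation: [179.8, 30.2, 142.5]
contact_force: [-13.9, 13.0, 18.8]
width: 0.392
gripper_force: 30.0
```

```bash
python3 st.py 2
```

```text
tcp in pocket mm [  0.8   0.9 120. ] rot err [-0.0023 -0.0043  0.0016]
t 17.75 F pocket axes [-7.   1.9 25.8] M [1.19 1.31 0.17] w 35.8 g 30.0 [  1.9   7.6 128.2 -44.6  26.9 -13.3]
```

Call:
{"name": "step_arm", "arguments": {"deltas": [[[0,0,-0.9],[0,0,0],30],[[0,0,0],[0,0,0],42],[[0,0,0],[0,0,0],52],[[0,0,0],[0,0,0],60],[[0,0,0],[0,0,0],60],[[0,0,-15],[0,0,0],60],[[0,0,-30],[0,0,0],60],[[0,0,-35],[0,0,0],60],[[0,0,-35],[0,0,0],60],[[0,0,-30],[0,0,0],60]]}}

```text
t: 18.75
ee_pos: [0.5158, -0.0019, 0.2868]
orientation: [179.9, 30.2, 142.5]
contact_force: [0.1, 1.3, -0.1]
width: 0.654
gripper_force: 0.0
```

```bash
python3 - <<'E'
from plan import *
from look import *
D=np.diag([-1,1,-1,1.]);P1=pocket(1,0)@D;P2=pocket(2,0)@D
look("rel2",[(app(P1,rect(.06,.036,.165)),(0,255,0)),(app(P2,rect(.06,.036,.14)),(0,255,0)),(app(P2,rect(.06,.036,.095)),(0,255,0))])
x,y,w,h=MOD["short"]
s=get_state();print(s['ee_pos'],s['orientation'],s['joints'].round(1),s['width'])
go([down(.5,.1,.33,140),down(x,y,.24,w),down(x,y,.092,w)])
E
```

```text
[ 0.51699983 -0.00140324  0.28892053] [179.66644667  30.37564359 142.43979817] [  8.5 -10.  129.1 -31.8  43.1 -23.9] 0.655250909392628
6 x [10.2, 11.5, -10.5] [0.0028, 0.0883, 0.0072] minz 0.293
5 x [6.2, 29.0, 18.0] [0.0, -0.0, 0.089] minz 0.24
4 x [-0.0, 0.0, 37.0] [0.0, -0.0, 0.0] minz 0.092
```

View pics/rel2.png

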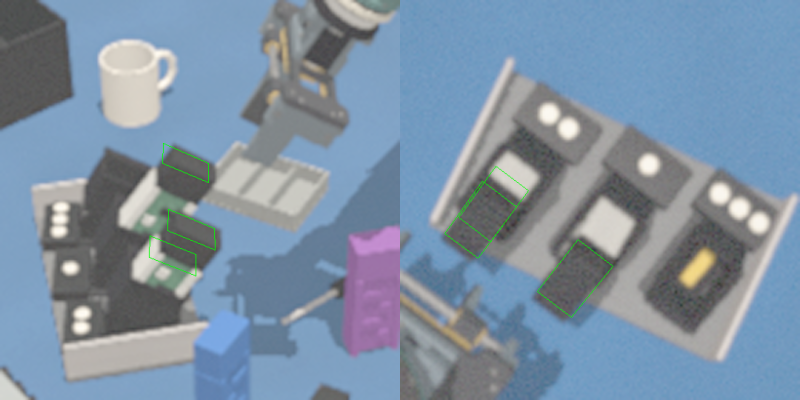

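Both are seated: the caps sit on the green predicted outlines. Now the short module, gripped across its 60 mm width so the gripper body clears the tall one.

Call:
{"name": "step_arm", "arguments": {"deltas": [[[10.2,11.5,-10.5],[0.0028,0.0883,0.0072],60],[[10.2,11.5,-10.5],[0.0028,0.0883,0.0072],70],[[10.2,11.5,-10.5],[0.0028,0.0883,0.0072],80],[[10.2,11.5,-10.5],[0.0028,0.0883,0.0072],91],[[10.2,11.5,-10.5],[0.0028,0.0883,0.0072],91],[[10.2,11.5,-10.5],[0.0028,0.0883,0.0072],91]]}}

```text
t: 19.45
ee_pos: [0.4996, 0.0996, 0.3261]
orientation: [-179.7, -0.4, 139.9]
contact_force: [-1.2, 0.3, 0.1]
width: 0.996
gripper_force: 0.0
```

Call:
{"name": "step_arm", "arguments": {"deltas": [[[6.2,29,18],[0,0,0.089],91],[[6.2,29,18],[0,0,0.089],91],[[6.2,29,18],[0,0,0.089],91],[[6.2,29,18],[0,0,0.089],91],[[6.2,29,18],[0,0,0.089],91],[[0,0,0],[0,0,0],91],[[0,0,0],[0,0,0],91]]}}

```text
t: 20.15
ee_pos: [0.5897, 0.2144, 0.2344]
orientation: [-179.6, -0.1, 114.5]
contact_force: [0.1, -0.2, 0.9]
width: 0.997
gripper_force: 0.0
```

```bash
python3 - <<'E'
from plan import *
x,y,w,h=MOD["short"]
s=get_state();print(s['ee_pos'],s['orientation'],s['joints'].round(1),s['width'])
go([down(x,y,.2,w),down(x,y,.092,w)])
E
```

```text
[0.58970926 0.21439109 0.23438683] [-1.79577691e+02 -7.46231843e-02  1.14501350e+02] [ 17.8  13.4 106.8   0.   60.2  -6.7] 0.9974822517694925
1 x [0.7, 1.7, 34.4] [-0.0074, -0.0013, 0.0] minz 0.2
3 x [-0.0, 0.0, 36.0] [0.0, -0.0, 0.0] minz 0.092
```

Call:
{"name": "step_arm", "arguments": {"deltas": [[[0.7,1.7,34.4],[-0.0074,-0.0013,0],91],[[0,0,36],[0,0,0],91],[[0,0,36],[0,0,0],91],[[0,0,36],[0,0,0],91],[[0,0,0],[0,0,0],91],[[0,0,0],[0,0,0],70],[[0,0,0],[0,0,0],54],[[0,0,0],[0,0,0],54],[[0,0,0],[0,0,0],54],[[0,0,0],[0,0,0],54]]}}

```text
t: 21.15
ee_pos: [0.592, 0.2163, 0.0949]
orientation: [179.8, 0.0, 114.5]
contact_force: [-2.4, -1.6, 8.6]
width: 0.656
gripper_force: 29.8
```

Call:
{"name": "step_arm", "arguments": {"deltas": [[[0,0,0],[0,0,0],54],[[0,0,0],[0,0,0],54]]}}

```text
t: 21.35
ee_pos: [0.592, 0.2164, 0.0949]
orientation: [179.8, 0.0, 114.5]
contact_force: [-2.9, -2.0, 9.8]
width: 0.658
gripper_force: 29.9
```

```bash
python3 - <<'E'
from plan import *
x,y,w,h=MOD["short"]
s=get_state();print(s['ee_pos'],s['orientation'],s['width'],s['gripper_force'])
go([down(x,y,.36,w),down(.47,.0,.40,85),pocket(3,.092+.13,True),pocket(3,.092+.064,True)],vmax=35)
E
```

```text
[0.5920055  0.21637778 0.09490147] [1.79773523e+02 9.60233817e-03 1.14454147e+02] 0.658324889864007 29.850975573062897
8 x [-0.0, -0.1, -33.1] [0.0005, 0.0, -0.0001] minz 0.128
8 x [-23.6, -20.4, -5.0] [-0.0, -0.0, 0.0644] minz 0.365
8 x [-22.1, 0.7, 20.4] [-0.0637, -0.0185, 0.069] minz 0.248
2 x [-0.0, -0.0, 33.0] [-0.0, 0.0, 0.0] minz 0.191
```

```bash
python3 - <<'E'
from plan import *
x,y,w,h=MOD["short"]
go([down(x,y,.36,w),down(.47,.0,.40,85),pocket(3,.095+.18,True),pocket(3,.095+.075,True)],vmax=35)
E
```

```text
8 x [-0.0, -0.1, -33.1] [0.0005, 0.0, -0.0001] minz 0.128
8 x [-23.6, -20.4, -5.0] [-0.0, -0.0, 0.0644] minz 0.365
8 x [-21.4, -1.1, 14.0] [-0.0637, -0.0185, 0.069] minz 0.294
4 x [0.0, 0.0, 26.3] [-0.0, 0.0, 0.0] minz 0.203
```

Call:
{"name": "step_arm", "arguments": {"deltas": [[[0,-0.1,-15],[0.0005,0,-0.0001],54],[[0,-0.1,-33],[0.0005,0,-0.0001],54],[[0,-0.1,-33],[0.0005,0,-0.0001],54],[[0,-0.1,-33],[0.0005,0,-0.0001],54],[[0,-0.1,-33],[0.0005,0,-0.0001],54],[[0,-0.1,-33],[0.0005,0,-0.0001],54],[[0,-0.1,-33],[0.0005,0,-0.0001],54],[[0,0,-33],[0.0005,0,0],54],[[0,0,-19],[0,0,0],54]]}}

```text
t: 22.25
ee_pos: [0.5908, 0.2159, 0.3626]
orientation: [179.9, 0.0, 114.5]
contact_force: [1.2, 0.1, -2.4]
width: 0.653
gripper_force: 29.8
```

Call:
{"name": "step_arm", "arguments": {"deltas": [[[-23.6,-20.4,-5],[0,0,0.0644],54],[[-23.6,-20.4,-5],[0,0,0.0644],54],[[-23.6,-20.4,-5],[0,0,0.0644],54],[[-23.6,-20.4,-5],[0,0,0.0644],54],[[-23.6,-20.4,-5],[0,0,0.0644],54],[[-23.6,-20.4,-5],[0,0,0.0644],54],[[-23.6,-20.4,-5],[0,0,0.0644],54],[[-23.6,-20.4,-5],[0,0,0.0644],54],[[0,0,0],[0,0,0],54]]}}

```text
t: 23.15
ee_pos: [0.468, -0.0012, 0.4005]
orientation: [180.0, 0.1, 84.7]
contact_force: [-0.6, 0.5, -2.2]
width: 0.654
gripper_force: 29.9
```

```bash
python3 - <<'E'
from plan import *
s=get_state();print(s['ee_pos'],s['orientation'],s['joints'].round(1),s['width'],s['contact_force'])
go([pocket(3,.095+.18,True),pocket(3,.095+.075,True)],vmax=35)
E
```

```text
[ 0.4680405  -0.00122684  0.40049817] [1.79978225e+02 6.29122558e-02 8.47388390e+01] [-3.000e+00 -1.170e+01  1.148e+02 -1.000e-01  7.690e+01  2.300e+00] 0.6543374464066611 [-0.55515181  0.543778   -2.21588709]
8 x [-21.1, -0.9, 14.2] [-0.0636, -0.0182, 0.0685] minz 0.294
4 x [0.0, 0.0, 26.3] [-0.0, 0.0, 0.0] minz 0.203
```

Call:
{"name": "step_arm", "arguments": {"deltas": [[[-21.1,-0.9,14.2],[-0.0636,-0.0182,0.0685],54],[[-21.1,-0.9,14.2],[-0.0636,-0.0182,0.0685],54],[[-21.1,-0.9,14.2],[-0.0636,-0.0182,0.0685],54],[[-21.1,-0.9,14.2],[-0.0636,-0.0182,0.0685],54],[[-21.1,-0.9,14.2],[-0.0636,-0.0182,0.0685],54],[[-21.1,-0.9,14.2],[-0.0636,-0.0182,0.0685],54],[[-21.1,-0.9,14.2],[-0.0636,-0.0182,0.0685],54],[[-21.1,-0.9,14.2],[-0.0636,-0.0182,0.0685],54],[[0,0,0],[0,0,0],54],[[0,0,0],[0,0,0],54]]}}

```text
t: 24.15
ee_pos: [0.4307, -0.1677, 0.2926]
orientation: [150.2, 0.0, 52.9]
contact_force: [0.6, -0.6, -1.8]
width: 0.655
gripper_force: 29.9
```

```bash
python3 st.py 3 x; python3 - <<'E'
from plan import *
go([pocket(3,.095+.1,True),pocket(3,.095+.075,True)],vmax=30)
E
```

```text
tcp in pocket mm [-2.000e-01  3.000e+00  2.733e+02] rot err [ 0.0027  0.0018 -0.0045]
t 24.15 F pocket axes [-0.2 -0.1 -1.9] M [ 0.25  0.57 -0.  ] w 59.8 g 29.9 [-18.7 -21.1 136.5 -15.2  37.   28.4]
3 x [-1.0, 0.1, 26.1] [-0.0009, -0.0006, 0.0015] minz 0.225
1 x [0.0, 0.0, 25.0] [-0.0, 0.0, 0.0] minz 0.203
```

Call:
{"name": "step_arm", "arguments": {"deltas": [[[-1,0.1,26.1],[-0.0009,-0.0006,0.0015],54],[[-1,0.1,26.1],[-0.0009,-0.0006,0.0015],54],[[-1,0.1,26.1],[-0.0009,-0.0006,0.0015],54],[[0,0,25],[0,0,0],54],[[0,0,0],[0,0,0],54],[[0,0,0],[0,0,0],54]]}}

```text
t: 24.75
ee_pos: [0.4708, -0.2015, 0.2034]
orientation: [150.0, 0.0, 52.6]
contact_force: [0.6, -0.8, -1.6]
width: 0.65
gripper_force: 29.9
```

```bash
python3 st.py 3 x;  python3 - <<'E'
from plan import *
go([pocket(3,.095+.066,True)],vmax=30)
E
```

```text
tcp in pocket mm [  0.5   0.5 169.9] rot err [ 0.0001 -0.0001 -0.0003]
t 24.75 F pocket axes [ 0.  -0.3 -1.9] M [0.19 0.5  0.03] w 59.3 g 29.9 [-21.5  -6.1 136.1 -21.2  22.3  33.6]
1 x [-0.5, -0.5, 8.9] [-0.0001, 0.0001, 0.0003] minz 0.195
```

Before going deeper: joint 5 is at 22.3° with a 17.5° limit and falling along the insertion. I'll fit the arm's kinematics to the recorded poses to see whether full depth is reachable.

```bash
cat > kin.py <<'E'
from plan import *
from scipy.optimize import least_squares
rows=[([66.617,21.709,99.362,0,58.929,-1.908],[.2562722,.65142131,.2028428]),
([13.6,2.5,117.6,0,59.9,-47.4],[.50587819,.14626975,.25005]),
([-5.7,-11.3,134.1,-27.8,34.3,-38.2],[.48848,-.09895,.25344]),
([-4.3,-15.6,133.9,-26.0,38.5,-39.7],[.4773559,-.08876883,.28445519]),
([31,7.2,114.1,.2,59,-60.6],[.4689529,.31012724,.23518662]),
([8.5,-10,129.1,-31.8,43.1,-23.9],[.51699983,-.00140324,.28892]),
([17.8,13.4,106.8,0,60.2,-6.7],[.58970926,.21439109,.23438683]),
([-3,-11.7,114.8,-.1,76.9,2.3],[.4680405,-.00122684,.40049817])]
def wr(j):
    z=Ro.from_euler('z',j[0],degrees=True);f=z*Ro.from_euler('y',j[1]+j[2],degrees=True)
    return z,f,f*Ro.from_euler('ZY',[s4*j[3],j[4]],degrees=True)
s4=1
def fk(p,j):
    z,f,t=wr(j);u=z*Ro.from_euler('y',j[1],degrees=True)
    return z.apply([p[0],p[6],p[1]])+u.apply([0,0,p[2]])+f.apply([p[4],0,p[3]])+t.apply([0,0,p[5]])
best=None
for s in(1,-1):
    s4=s
    f=least_squares(lambda p:np.concatenate([fk(p,j)-q for j,q in rows]),[.1,.4,.5,.5,0,.25,.02])
    if best is None or f.cost<best[0]: best=(f.cost,s,f.x,abs(f.fun).max())
_,s4,KP,res=best
LO=np.array([-158.91,-42.39,.06,-60.88,17.5]);HI=np.array([158.91,125.64,152.35,240.88,164.5])
def ik(T,x0,bounded=False):
    g=lambda q:np.concatenate([(fk(KP,q)-T[:3,3])*10,wr(q)[2].apply([0,0,1])-T[:3,2]])
    return least_squares(g,x0,bounds=(LO,HI) if bounded else (-np.inf,np.inf),x_scale=50)
E
python3 - <<'E'
from kin import *
import kin
print(kin.s4,KP.round(4),res)
s=get_state();j=s['joints'];print("check",fk(KP,j)-s['ee_pos'],wr(j)[2].apply([0,0,1])-now()[:3,2])
for zp in(.16,.14,.12,.11,.1,.095): r=ik(pocket(3,zp,True),j[:5]);print(zp,r.x.round(1),r.cost)
# allow tilt of tool about pocket x (alpha) or pocket y (beta), TCP held on the pocket axis
Rp=(pocket(3,0)@np.diag([-1,1,-1,1.]))[:3,:3]
for ax in "xy":
  for a in(-20,-15,-10,-5,5,10,15,20):
    T=pocket(3,.095,True);T[:3,:3]=Rp@Ro.from_euler(ax,a,degrees=True).as_matrix()@Rp.T@T[:3,:3]
    r=ik(T,j[:5]);print(ax,a,r.x.round(1),T[:3,2].round(2))
E
```

```text
1 [-0.0008  0.3196  0.5512  0.6054  0.0426  0.2801  0.0235] 0.0004993329605627594
check [-0.00023855  0.00027697 -0.00017584] [-1.66533454e-16 -2.77555756e-16 -1.11022302e-16]
0.16 [-21.8  -4.6 136.  -22.1  21. ] 3.250439730204959e-26
0.14 [-22.2  -1.5 135.5 -24.5  18.5] 2.409442157628482e-18
0.12 [-22.5   1.5 134.9 -27.5  16.1] 1.2972802178919984e-27
0.11 [-22.7   3.1 134.6 -29.3  15. ] 6.566061388412297e-25
0.1 [-22.9   4.6 134.2 -31.4  13.9] 1.6610525361128386e-22
0.095 [-23.    5.4 134.1 -32.5  13.4] 3.050062980728122e-21
x -20 [-11.5  11.1 129.4 -59.1  36.7] [ 0.17 -0.56 -0.81]
x -15 [-14.    9.2 130.8 -57.2  30.7] [ 0.23 -0.5  -0.84]
x -10 [-16.8   7.6 132.1 -53.6  24.7] [ 0.29 -0.44 -0.85]
x -5 [-19.8   6.3 133.2 -46.7  18.7] [ 0.34 -0.37 -0.86]
x 5 [-26.3   4.9 134.7  -3.3  10. ] [ 0.45 -0.23 -0.86]
x 10 [-29.8   4.9 135.2  34.5  10.9] [ 0.5  -0.16 -0.85]
x 15 [-33.2   5.4 135.4  57.6  15.3] [ 0.54 -0.09 -0.84]
x 20 [-36.5   6.3 135.3  68.4  21.1] [ 0.58 -0.01 -0.81]
y -20 [-19.9   8.3 142.   36.2 -23. ] [ 0.61 -0.47 -0.64]
y -15 [-20.7   6.6 140.3  48.2 -15.9] [ 0.56 -0.43 -0.71]
y -10 [ -21.5    5.7  138.4 -106.2   10.6] [ 0.51 -0.39 -0.77]
y -5 [-22.2   5.3 136.3 -63.3   9.7] [ 0.46 -0.35 -0.82]
y 5 [-23.7   5.9 131.7 -18.   18.9] [ 0.34 -0.26 -0.91]
y 10 [-24.4   6.9 129.2 -10.6  24.8] [ 0.27 -0.21 -0.94]
y 15 [-25.    8.1 126.6  -6.2  30.7] [ 0.21 -0.16 -0.97]
y 20 [-25.6   9.7 124.   -3.4  36.6] [ 0.14 -0.11 -0.98]
```

Full depth at pocket 3 would need joint 5 at 13.4°, past its limit. Leaning the tool about 9° about the closing axis (towards +y of the pocket) brings it to about 23°. I'll set the short module back on the bench and regrasp it with that lean.

```bash
python3 - <<'E'
from kin import *
A=H(Ro.from_euler('y',-9,degrees=True).as_matrix(),[0,0,0])
for zp in(.29,.23,.17,.13,.097,.094):
    r=ik(pocket(3,zp,True)@A,get_state()['joints'][:5]);print(zp,r.x.round(1))
for z in(.3,.097): print(ik(down(.592,.2163,z,114.45)@A,[17,13,106,0,60]).x.round(1))
print(ik(down(.47,0,.4,85)@A,[-3,-12,115,0,77]).x.round(1))
w1=pocket(3,.095+.18,True);w2=down(.47,0,.4,85);x,y,w=.592,.2163,114.45
go([w1,w2,down(x,y,.25,w),down(x,y,.099,w)],vmax=38)
E
```

```text
0.29 [-11.7 -20.3 134.8 -29.7  45.7]
0.23 [-13.7 -12.3 135.1 -33.9  37.8]
0.17 [-15.5  -3.7 134.4 -40.3  30.6]
0.13 [-16.5   2.1 133.4 -46.2  26.5]
0.097 [-17.3   7.  132.4 -52.2  23.6]
0.094 [-17.4   7.4 132.3 -52.7  23.4]
[ 21.9   9.8 104.3  -9.9  65.8]
[ 21.9  23.8 110.1 -12.5  46.4]
[  2.4 -10.7 114.4  -9.1  77.6]
3 x [-0.2, -0.2, -35.0] [-0.0, 0.0, 0.0001] minz 0.234
8 x [21.2, 0.5, -14.4] [0.0637, 0.0185, -0.069] minz 0.307
8 x [25.0, 19.0, 18.8] [0.0, 0.0, -0.0642] minz 0.25
4 x [-0.0, -0.0, 37.8] [0.0, 0.0, 0.0] minz 0.099
```

Call:
{"name": "step_arm", "arguments": {"deltas": [[[0,0,-35],[0,0,0],54],[[-0.5,-0.5,-35],[0,0,0.0003],54],[[0,0,-35],[0,0,0],54],[[21.2,0.5,-14.4],[0.0637,0.0185,-0.069],54],[[21.2,0.5,-14.4],[0.0637,0.0185,-0.069],54],[[21.2,0.5,-14.4],[0.0637,0.0185,-0.069],54],[[21.2,0.5,-14.4],[0.0637,0.0185,-0.069],54],[[21.2,0.5,-14.4],[0.0637,0.0185,-0.069],54],[[21.2,0.5,-14.4],[0.0637,0.0185,-0.069],54],[[21.2,0.5,-14.4],[0.0637,0.0185,-0.069],54]]}}

```text
t: 25.75
ee_pos: [0.4662, -0.0193, 0.3883]
orientation: [176.3, 0.8, 81.2]
contact_force: [0.0, 0.2, -2.4]
width: 0.654
gripper_force: 29.9
```

Call:
{"name": "step_arm", "arguments": {"deltas": [[[21.2,0.5,-14.4],[0.0637,0.0185,-0.069],54],[[25,19,18.8],[0,0,-0.0642],54],[[25,19,18.8],[0,0,-0.0642],54],[[25,19,18.8],[0,0,-0.0642],54],[[25,19,18.8],[0,0,-0.0642],54],[[25,19,18.8],[0,0,-0.0642],54],[[25,19,18.8],[0,0,-0.0642],54],[[25,19,18.8],[0,0,-0.0642],54],[[0,0,0],[0,0,0],54],[[0,0,0],[0,0,0],54]]}}

```text
t: 26.75
ee_pos: [0.5824, 0.1876, 0.2694]
orientation: [179.9, -0.0, 110.8]
contact_force: [-0.8, -0.1, -2.2]
width: 0.659
gripper_force: 29.9
```

```bash
python3 - <<'E'
from plan import *
s=get_state();print(s['ee_pos'],s['orientation'],s['width'],s['contact_force'],s['joints'].round(1))
x,y,w=.592,.2163,114.45
go([down(x,y,.2,w),down(x,y,.098,w)],vmax=35)
E
```

```text
[0.58239113 0.18757179 0.26937281] [ 1.79903025e+02 -1.96730380e-02  1.10788542e+02] 0.6594909802328638 [-0.8449032  -0.08184954 -2.19947007] [ 15.7   9.6 107.5   0.   62.8  -5.1]
3 x [7.7, 6.5, 23.1] [0.0006, -0.0001, -0.0213] minz 0.2
3 x [-0.0, -0.0, 34.0] [0.0, 0.0, 0.0] minz 0.098
```

Call:
{"name": "step_arm", "arguments": {"deltas": [[[7.7,6.5,23.1],[0.0006,0,-0.0213],54],[[7.7,6.5,23.1],[0.0006,0,-0.0213],54],[[7.7,6.5,23.1],[0.0006,0,-0.0213],54],[[0,0,34],[0,0,0],54],[[0,0,34],[0,0,0],54],[[0,0,30],[0,0,0],54],[[0,0,3],[0,0,0],54],[[0,0,0],[0,0,0],54]]}}

```text
t: 27.55
ee_pos: [0.5925, 0.2149, 0.0991]
orientation: [-180.0, 0.0, 114.3]
contact_force: [0.6, 0.4, -2.3]
width: 0.655
gripper_force: 29.9
```

```bash
python3 - <<'E'
from plan import *
s=get_state();print(s['ee_pos'],s['orientation'],s['width'],s['contact_force'])
E
```

```text
[0.59247755 0.21493451 0.09910562] [-1.79984263e+02  7.04454218e-03  1.14307807e+02] 0.6547299104225532 [ 0.55425035  0.40502636 -2.31039218]
```

Call:
{"name": "step_arm", "arguments": {"deltas": [[[0,0,1.5],[0,0,0],54],[[0,0,1],[0,0,0],54],[[0,0,1],[0,0,0],54],[[0,0,0.5],[0,0,0],54],[[0,0,0],[0,0,0],54]]}}

```text
t: 28.05
ee_pos: [0.5927, 0.2154, 0.095]
orientation: [180.0, 0.0, 114.3]
contact_force: [-4.2, -0.8, 11.9]
width: 0.658
gripper_force: 30.0
```

Call:
{"name": "step_arm", "arguments": {"deltas": [[[0,0,0],[0,0,0],66],[[0,0,0],[0,0,0],78],[[0,0,-2],[0,0,0],91],[[0,0,0],[0,0,0],91],[[0,0,0],[0,-0.0524,0],91],[[0,0,0],[0,-0.0524,0],91],[[0,0,0],[0,-0.0523,0],91],[[0,0,0],[0,0,0],91],[[0,0,0],[0,0,0],91]]}}

```text
t: 28.95
ee_pos: [0.5918, 0.2154, 0.0954]
orientation: [-179.9, 8.9, 114.4]
contact_force: [0.0, -0.1, -0.2]
width: 0.997
gripper_force: 0.0
```

```bash
cat > fs.py <<'E'
from look import *   # cap-fit of the short module near its place, from the top picture
from plan import now
import m2
E
python3 - <<'E'
from plan import *
s=get_state();print(s['ee_pos'],s['orientation'],s['width'],s['contact_force'])
A=H(Ro.from_euler('y',-9,degrees=True).as_matrix(),[0,0,0])
go([down(.592,.2155,.097,114.45)@A])
E
```

```text
[0.59182531 0.21538862 0.09542163] [-179.91875627    8.92862061  114.38242922] 0.9972613147056075 [ 0.04741802 -0.13939149 -0.2350609 ]
1 x [-0.2, 0.2, -1.6] [-0.0016, -0.0012, -0.0012] minz 0.097
```

Call:
{"name": "step_arm", "arguments": {"deltas": [[[-0.2,0,-1.5],[-0.0016,-0.0012,0],91],[[0,0,0],[0,0,0],78],[[0,0,0],[0,0,0],66],[[0,0,0],[0,0,0],54],[[0,0,0],[0,0,0],54],[[0,0,0],[0,0,0],54],[[0,0,0],[0,0,0],54],[[0,0,0],[0,0,0],54]]}}

```text
t: 29.75
ee_pos: [0.592, 0.2152, 0.097]
orientation: [180.0, 9.1, 114.4]
contact_force: [0.5, -1.1, 0.2]
width: 0.654
gripper_force: 30.0
```

```bash
python3 - <<'E'
from plan import *
s=get_state();print(s['ee_pos'],s['orientation'],s['width'],s['gripper_force'],s['contact_force'])
A=H(Ro.from_euler('y',-9,degrees=True).as_matrix(),[0,0,0])
p=s['ee_pos']
go([down(p[0],p[1],.36,114.45)@A,down(.47,0,.4,85)@A,pocket(3,.097+.19,True)@A,pocket(3,.097+.08,True)@A],vmax=33,amax=4.5)
E
```

```text
[0.59198026 0.21515232 0.09703309] [179.97515877   9.08358985 114.35164726] 0.6541366937462327 29.99964863061905 [ 0.52809789 -1.07078724  0.17281942]
8 x [-5.2, 0.0, -32.5] [0.0, 0.0002, -0.0002] minz 0.13
8 x [-24.0, -20.6, -1.3] [0.0101, -0.0, 0.0635] minz 0.365
10 x [-15.2, -1.2, 12.6] [-0.0417, -0.0148, 0.0625] minz 0.305
4 x [4.3, -0.0, 27.2] [-0.0, -0.0, 0.0] minz 0.209
```

Call:
{"name": "step_arm", "arguments": {"deltas": [[[-2.6,0,-16.2],[0,0,0],54],[[-5.2,0,-32.5],[0,0.0002,-0.0002],54],[[-5.2,0,-32.5],[0,0.0002,-0.0002],54],[[-5.2,0,-32.5],[0,0.0002,-0.0002],54],[[-5.2,0,-32.5],[0,0.0002,-0.0002],54],[[-5.2,0,-32.5],[0,0.0002,-0.0002],54],[[-5.2,0,-32.5],[0,0.0002,-0.0002],54],[[-5.2,0,-32.5],[0,0,0],54],[[-2.6,0,-16.3],[0,0,0],54]]}}

```text
t: 30.65
ee_pos: [0.5924, 0.2152, 0.3644]
orientation: [179.8, 9.0, 114.4]
contact_force: [0.7, 0.4, -1.6]
width: 0.655
gripper_force: 30.0
```

Call:
{"name": "step_arm", "arguments": {"deltas": [[[-24,-20.6,-1.3],[0.0101,0,0.0635],54],[[-24,-20.6,-1.3],[0.0101,0,0.0635],54],[[-24,-20.6,-1.3],[0.0101,0,0.0635],54],[[-24,-20.6,-1.3],[0.0101,0,0.0635],54],[[-24,-20.6,-1.3],[0.0101,0,0.0635],54],[[-24,-20.6,-1.3],[0.0101,0,0.0635],54],[[-24,-20.6,-1.3],[0.0101,0,0.0635],54],[[-24,-20.6,-1.3],[0.0101,0,0.0635],54],[[0,0,0],[0,0,0],54]]}}

```text
t: 31.55
ee_pos: [0.4675, -0.0016, 0.4012]
orientation: [180.0, 9.0, 84.7]
contact_force: [-0.1, 0.7, -2.0]
width: 0.652
gripper_force: 30.0
```

```bash
python3 - <<'E'
from plan import *
s=get_state();print(s['ee_pos'],s['orientation'],s['width'],s['joints'].round(1),s['contact_force'])
A=H(Ro.from_euler('y',-9,degrees=True).as_matrix(),[0,0,0])
go([pocket(3,.097+.19,True)@A,pocket(3,.097+.08,True)@A],vmax=33,amax=4.5)
E
```

```text
[ 0.46753558 -0.00155769  0.40124741] [179.97300527   9.02128279  84.72162189] 0.6517190463478335 [  2.3 -11.  114.5  -9.2  77.8   9.6] [-0.0799664   0.65451256 -1.997197  ]
10 x [-14.9, -1.0, 12.7] [-0.0417, -0.0147, 0.0621] minz 0.305
4 x [4.3, -0.0, 27.2] [-0.0, -0.0, 0.0] minz 0.209
```

Call:
{"name": "step_arm", "arguments": {"deltas": [[[-14.9,-1,12.7],[-0.0417,-0.0147,0.0621],54],[[-14.9,-1,12.7],[-0.0417,-0.0147,0.0621],54],[[-14.9,-1,12.7],[-0.0417,-0.0147,0.0621],54],[[-14.9,-1,12.7],[-0.0417,-0.0147,0.0621],54],[[-14.9,-1,12.7],[-0.0417,-0.0147,0.0621],54],[[-14.9,-1,12.7],[-0.0417,-0.0147,0.0621],54],[[-14.9,-1,12.7],[-0.0417,-0.0147,0.0621],54],[[-14.9,-1,12.7],[-0.0417,-0.0147,0.0621],54],[[-14.9,-1,12.7],[-0.0417,-0.0147,0.0621],54],[[-14.9,-1,12.7],[-0.0417,-0.0147,0.0621],54]]}}

```text
t: 32.55
ee_pos: [0.4252, -0.1646, 0.3037]
orientation: [149.6, 7.8, 48.2]
contact_force: [0.3, 0.3, -1.5]
width: 0.65
gripper_force: 30.0
```

Call:
{"name": "step_arm", "arguments": {"deltas": [[[0,0,0],[0,0,0],54],[[0,0,0],[0,0,0],54]]}}

```text
t: 32.75
ee_pos: [0.4256, -0.164, 0.3044]
orientation: [149.8, 7.8, 48.4]
contact_force: [0.7, -1.2, -2.3]
width: 0.651
gripper_force: 30.0
```

```bash
cat > st3.py <<'E'
from plan import *
A=H(Ro.from_euler('y',-9,degrees=True).as_matrix(),[0,0,0])
s=get_state();T=now();P=pocket(3,0)@np.diag([-1,1,-1,1.]);q=(np.linalg.inv(P)@T)[:3,3]
print("t",s['t'],"tcp in pocket mm",(q*1000).round(1),"rot err",Ro.from_matrix((pocket(3,0,True)@A)[:3,:3].T@T[:3,:3]).as_rotvec().round(4))
print("F pocket",(P[:3,:3].T@s['contact_force']).round(1),"M",s['moment'].round(2),"w",round(s['width']*91.2,1),"j",s['joints'].round(1))
E
python3 st3.py; python3 - <<'E'
from st3 import *
go([pocket(3,.097+.1,True)@A,pocket(3,.097+.072,True)@A],vmax=30)
E
```

```text
t 32.75 tcp in pocket mm [  0.3   2.9 286.7] rot err [ 0.0013  0.0016 -0.0047]
F pocket [-0.1 -0.5 -2.6] M [ 0.34  0.44 -0.01] w 59.4 j [-11.5 -19.6 134.6 -29.9  45.4  45.6]
t 32.75 tcp in pocket mm [  0.3   2.9 286.7] rot err [ 0.0013  0.0016 -0.0047]
F pocket [-0.1 -0.5 -2.6] M [ 0.34  0.44 -0.01] w 59.4 j [-11.5 -19.6 134.6 -29.9  45.4  45.6]
3 x [3.7, -0.1, 29.7] [-0.0004, -0.0005, 0.0016] minz 0.227
1 x [4.4, -0.0, 27.7] [-0.0, -0.0, 0.0] minz 0.202
```

Call:
{"name": "step_arm", "arguments": {"deltas": [[[3.7,-0.1,29.7],[-0.0004,-0.0005,0.0016],54],[[3.7,-0.1,29.7],[-0.0004,-0.0005,0.0016],54],[[3.7,-0.1,29.7],[-0.0004,-0.0005,0.0016],54],[[3.5,0,22],[0,0,0],54],[[0,0,0],[0,0,0],54],[[0,0,0],[0,0,0],54]]}}

```text
t: 33.35
ee_pos: [0.4687, -0.2003, 0.2077]
orientation: [149.7, 7.8, 48.0]
contact_force: [-0.8, 0.9, -1.8]
width: 0.653
gripper_force: 30.0
```

```bash
python3 - <<'E'
from st3 import *
go([pocket(3,.097+.066,True)@A,pocket(3,.097+.046,True)@A],vmax=4)
E
```

```text
t 33.35 tcp in pocket mm [  0.6   0.2 174.8] rot err [-0.0006 -0.0003  0.0005]
F pocket [-1.9  0.2 -1. ] M [ 0.41  0.43 -0.01] w 59.5 j [-15.3  -4.4 134.5 -39.8  31.2  55.7]
3 x [0.6, -0.2, 3.9] [0.0002, 0.0001, -0.0002] minz 0.197
5 x [0.6, 0.0, 4.0] [-0.0, -0.0, 0.0] minz 0.18
```

Call:
{"name": "step_arm", "arguments": {"deltas": [[[0.6,-0.2,3.9],[0.0002,0.0001,-0.0002],54],[[0.6,-0.2,3.9],[0.0002,0.0001,-0.0002],54],[[0.6,-0.2,3.9],[0.0002,0.0001,-0.0002],54],[[0.6,0,4],[0,0,0],54],[[0.6,0,4],[0,0,0],54],[[0.6,0,4],[0,0,0],54],[[0.6,0,4],[0,0,0],54],[[0.6,0,4],[0,0,0],54]]}}

```text
t: 34.15
ee_pos: [0.4805, -0.2103, 0.1788]
orientation: [149.7, 7.8, 48.0]
contact_force: [0.4, -0.8, -1.9]
width: 0.649
gripper_force: 30.0
```

```bash
python3 st3.py
```

```text
t 34.15 tcp in pocket mm [ -0.4  -0.6 142.1] rot err [-0.0005  0.      0.0009]
F pocket [-0.2 -0.4 -2.1] M [ 0.39  0.48 -0.  ] w 59.2 j [-16.3   0.3 133.9 -44.4  27.6  60.3]
```

Call:
{"name": "step_arm", "arguments": {"deltas": [[[1.4,0.2,7],[0,0,0],54],[[1.3,0.2,7],[0,0,0],54],[[1.1,0,7],[0,0,0],54],[[1.1,0,7],[0,0,0],54],[[0.9,0,6],[0,0,0],54],[[0.5,0,3],[0,0,0],54],[[0.3,0,2],[0,0,0],54]]}}

```text
t: 34.85
ee_pos: [0.4966, -0.2222, 0.1447]
orientation: [149.7, 7.8, 48.0]
contact_force: [-0.1, 1.1, -2.2]
width: 0.653
gripper_force: 30.0
```

```bash
python3 st3.py
```

```text
t 34.85 tcp in pocket mm [-1.000e-01 -2.000e-01  1.025e+02] rot err [-0.0002 -0.0001  0.0009]
F pocket [-1.7  0.8 -1.6] M [0.38 0.49 0.06] w 59.6 j [-17.2   6.1 132.7 -51.2  24.   67.1]
```

Call:
{"name": "step_arm", "arguments": {"deltas": [[[0.2,0,1.5],[0,0,0],54],[[0.2,0,1],[0,0,0],54],[[0.2,0,1],[0,0,0],54],[[0.1,0,0.7],[0,0,0],54],[[0,0,0],[0,0,0],54]]}}

```text
t: 35.35
ee_pos: [0.4984, -0.2234, 0.1415]
orientation: [149.6, 7.8, 48.0]
contact_force: [-0.4, 0.6, -2.5]
width: 0.654
gripper_force: 30.0
```

```bash
python3 st3.py
```

```text
t 35.35 tcp in pocket mm [ 0.  -0.1 98.7] rot err [-0.0007  0.0001  0.001 ]
F pocket [-1.8  0.2 -1.8] M [0.4  0.44 0.02] w 59.6 j [-17.3   6.7 132.5 -52.   23.7  67.9]
```

Call:
{"name": "step_arm", "arguments": {"deltas": [[[0.1,0,0.7],[0,0,0],54],[[0.1,0,0.5],[0,0,0],54],[[0,0,0],[0,0,0],54]]}}

```text
t: 35.65
ee_pos: [0.499, -0.2236, 0.1407]
orientation: [149.6, 7.7, 48.0]
contact_force: [-5.1, 5.9, 7.0]
width: 0.653
gripper_force: 30.0
```

```bash
python3 st3.py
```

```text
t 35.65 tcp in pocket mm [ 0.2  0.  97.7] rot err [-0.0011  0.0002  0.0011]
F pocket [-3.1  1.6  9.8] M [ 0.61  0.91 -0.06] w 59.6 j [-17.3   6.8 132.5 -52.2  23.6  68.1]
```

Call:
{"name": "step_arm", "arguments": {"deltas": [[[0.1,0,0.5],[0,0,0],54],[[0,0,0],[0,0,0],54]]}}

```text
t: 35.85
ee_pos: [0.4992, -0.2237, 0.1407]
orientation: [149.6, 7.7, 48.0]
contact_force: [-11.2, 12.3, 18.3]
width: 0.655
gripper_force: 30.0
```

```bash
python3 st3.py
```

```text
t 35.85 tcp in pocket mm [ 0.4  0.1 97.5] rot err [-0.0016  0.0002  0.0011]
F pocket [-5.  3. 24.] M [ 0.57  1.15 -0.17] w 59.8 j [-17.3   6.9 132.5 -52.3  23.6  68.2]
```

Seated with firm bottom contact. Release and retreat along the pocket axis.

Call:
{"name": "step_arm", "arguments": {"deltas": [[[-0.1,0,-0.6],[0,0,0],54],[[0,0,0],[0,0,0],64],[[0,0,0],[0,0,0],72],[[0,0,0],[0,0,0],80],[[0,0,0],[0,0,0],80],[[-2.4,0,-15],[0,0,0],80],[[-4.7,0,-30],[0,0,0],80],[[-5.5,0,-35],[0,0,0],80],[[-5.5,0,-35],[0,0,0],80],[[-4.7,0,-30],[0,0,0],80]]}}

```text
t: 36.85
ee_pos: [0.4398, -0.1784, 0.2688]
orientation: [149.6, 7.7, 48.0]
contact_force: [0.1, -0.6, 0.2]
width: 0.875
gripper_force: 0.0
```

Call:
{"name": "step_arm", "arguments": {"deltas": [[[-4,0,-25],[0,0,0],80],[[0,0,0],[0,0,0],80],[[0,0,0],[0,0,0],80]]}}

```text
t: 37.15
ee_pos: [0.4306, -0.1713, 0.2895]
orientation: [149.6, 7.7, 48.0]
contact_force: [1.0, -0.4, 0.1]
width: 0.877
gripper_force: 0.0
```

```bash
python3 - <<'E'
from st3 import *
from look import *
D=np.diag([-1,1,-1,1.])
look("final",[(app(pocket(k,0)@D,rect(.06,.036,h)),(0,255,0)) for k,h in((1,.165),(2,.14),(3,.115))],{"scene":(215,120,190,190,2.1),"top":(150,130,310,215,2.1)} and {"scene":(225,120,150,150,3.6),"top":(170,140,290,150,2.1)} if 0 else {"scene":(225,120,150,150,3.6),"top":(310,140,150,150,3.6)})
for q,n in(("solder_spool","top"),("meter","top"),("cleaner_can","top"),("mug","top"),("flux_jar","top"),("parts_tray","top"),("screwdriver","top")):
    print(q,[(round(float(d['score']),2),[int(v) for v in d['bbox']]) for d in boxes_of(n,q)][:1])
E
```

```text
t 37.15 tcp in pocket mm [1.000e-01 1.000e-01 2.696e+02] rot err [-0.0017  0.0007  0.0012]
F pocket [ 0.9  0.2 -0.5] M [ 0.2   0.34 -0.02] w 80.0 j [-12.4 -17.7 135.  -31.   42.9  46.8]
solder_spool []
meter [(0.77, [162, 142, 229, 182])]
cleaner_can [(0.67, [83, 281, 127, 307])]
mug [(0.6, [487, 291, 531, 345])]
flux_jar [(0.66, [156, 191, 180, 211])]
parts_tray [(0.73, [401, 295, 430, 343])]
screwdriver [(0.85, [311, 267, 324, 335])]
```

View pics/final.png

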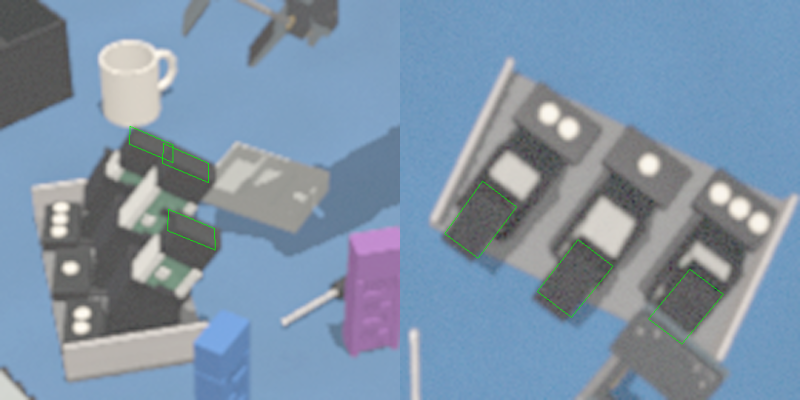

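All three caps match their predicted seated outlines (green), and the gripper is clear of everything. Handing in.

```bash
python3 -c "from cell import *; print(close_job())"
```

```text
the job is handed in; nothing more can be done
None
```

The tall, middle and short modules are seated in pockets 1, 2 and 3, loaded in that order and each released before the next; the job was handed in at about 37.5 s, with no verdict returned. I set the short module back on the bench once to regrasp it at an angle, because joint 5 would have passed its limit, and the last detector check missed the solder spool.

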